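# Put the table's condiment set together

## Robot

A 6-joint arm with a two-finger parallel gripper is mounted at the origin on a cart in front of the work surface, level with it; the furniture and walls round the work are solid. World frame = base frame: x ahead of the robot, y to its left, z up, the work surface at z = 0. Lengths are in m, angles in degrees, forces in N, time in s.
With the tool pointing down it reaches from about 0.25 to 0.725 m from the base axis. Payload 9.7 kg.
Tool frame: the origin (TCP) lies at the very end of the fingers, on their centre line; the grasp point (between the pads) lies 19 mm behind it; y points along the fingers, x is the direction in which the jaws open and shut, and the axes are right-handed (so a half turn about y gives the same grasp; the last joint's range is limited). The gripper opens to 85 mm and grips with 20 to 120 N. Pads are 22 mm wide; open, the fingers measure 114 mm over their backs; the gripper's body (76 mm by 85 mm) begins 54 mm behind the grasp point. The pads swing forward as they close: fully open they stand 13 mm farther back than shut.
Start: joints at [-76.719, 4.979, 10.078, 95.1, 0, 90], TCP at [0.126, -0.535, 0.194] pointing down, gripper open.
Joint ranges: [-179.16, 179.16], [-48.56, 103.87], [-65.8, 70.77], [-126.05, 130.52], [-82.76, 87.17], [-180, 180]. Speed limits (degrees/s): [127.2, 127.2, 147.25, 180, 180, 180].

## Interface

Orientations are given as [roll, pitch, yaw] about the fixed x, y, z axes, in that order (R = Rz(yaw) Ry(pitch) Rx(roll)).
In Python, from workcell import bot gives the robot as it stands.
- The arm moves only by the shell command python3 -m jog 'ROWS' [FORCE]. ROWS is JSON, a list of rows, each an object with "rotation": the turn, a rotation vector about the world's x, y, z in degrees, a list of three; "travel": the shift along the world's x, y, z in mm, a list of three; "jaw": the gripper command: -1 is shut, 1 is fully open, values between are in proportion. In form: [{"rotation": [rx, ry, rz], "travel": [x, y, z], "jaw": jaw}, ...]. A call has 1 to 8 rows; each row shifts and turns the commanded pose from where the row before left it; what a row does not reach is not made up. A row lasts 1/8 s, in which the tool goes at most 62.5 mm and 10.7 degrees, less where a joint would pass 70% of its speed; a pose out of reach is approached as far as the arm can. A call with a gripper value outside its range is refused whole. The fingers move at their own pace and stop on an object; FORCE is the grip in N (left out, the last holds). Time passes only in rows, so rows that do not move let the fingers close. It gives the time, the measured TCP pose, the force and the opening at its end, in the units of the state.
- bot.get_obs(): the state, without advancing time (a new reading comes with each control period).
- bot.camera(name): name is "side" or "top"; returns the picture (400x640x3 uint8, red, green, blue); there is no depth.
- bot.camera_params(name): a dict with "K" (3x3 intrinsics, pixels), "view" (4x4, takes a point from world to camera coordinates). Camera axes: x right, y up, looking along -z (the intrinsics and any distortion apply to the point x, -y, -z); pixel columns grow to the right and rows downward; lengths in m; the calibration is good to about 2 mm. A picture is of the moment at which its call begins. camera_params takes no time and is no camera call.
- bot.job_done(): hands the job in, once; it reports no verdict.
Trained networks look in the newest picture that a camera, given by its name, has taken for a name from the list of things; names that differ only in an ending like _2 or _b are one class to them, and where a whole thing is asked for, a point or a joint stands for the part that bears it (a point fixed in the world has none). Each returns a list of dicts, best first, with "score" (0 to 1); they miss things now and then, are a little off and sometimes report something else, mostly with a low value. They report only what shows in the picture. A call takes as long as a camera call.
- bot.recognise(camera, thing): "xy" ([column, row] in pixels, amid what is visible of it).
- bot.trace(camera, thing): "mask" (400x640 bool, what is visible of it) and "xy" ([column, row] in pixels, amid what is visible of it).
The state is a dict: "time": time; "q": joint angles; "qd": joint speeds; "joint_efforts": joint torques, N m; "ee_pos": TCP position; "tcp_rot": TCP orientation; "wrist_force": force on the tool from outside, world axes, zero at the start; "torque": the same for the moment, N m; "opening": finger opening in m.
Only numpy, scipy, OpenCV 4.12 (cv2) and the standard library are available. Lean on these libraries where they do the work, as an engineer would, in place of code of your own. Each camera call takes 0.05 s, during which the arm holds its last target.

## Task

Two round-bottomed white cruets lean in wire racks. Take each out and set it gently, upright, in the dished stand of its own size; once both are standing, put the loose ball stopper, knob up, in the open flared mouth of the larger cruet. Leave the stands and the other things on the table where they are.

Things in the scene. Friction and masses are not known exactly. Their poses are not given: they have to be found in the camera images.
- large_cruet: Larger white cruet, 77 mm long, 0.16 kg: hemispherical base (radius 22), cylinder 44 across (22 to 54 from the bottom), neck 17 across, open flared lip 37 across on top. Origin: lowest point of the base; z runs along it to the mouth. Starts in its rack leaning 26 degrees from vertical, mouth to the left (+y), on two wires under its lower side and a ledge under its base; other two flanks free.
- small_cruet: Smaller, closed white cruet with a domed steel top, 63 mm long, 0.10 kg: hemispherical base (radius 17), then a cylinder 34 mm across (17 to 50 mm from the bottom). Origin at the lowest point of the base, z along it to the top. It leans in its own rack just as the larger one does.
- large_stand: Larger dished stand, for the larger cruet: loose white ceramic, 64 mm across the rim, 24 mm high, 0.4 kg, with a conical hollow (walls 50 degrees from its axis). Origin at the centre of its underside, z up. Seated, the large cruet's lowest point is 9 mm above this origin.
- small_stand: Smaller dished stand for the smaller cruet: 50 mm across the rim, 20 mm high, otherwise the same. Origin at the centre of its underside, z up. Seated, the small cruet's lowest point is 9 mm above this origin. The two stands may stand either way round.
- stopper: Loose steel ball stopper, 50 mm high, 0.06 kg, standing on the table: below, a ball 26 mm across with a small flat under it; above, a cylindrical knob 17 mm across (27 to 48 mm above the underside). Origin at the centre of the underside, z up through the knob. Seated in the mouth, this origin is 66.5 mm along the large cruet's z from its origin.
- ball_centre (a point): Centre of the stopper's ball, 11 mm above its underside.
- cruet_mouth (a point): Centre of the larger cruet's mouth, level with its lip, 77 mm from its origin; the mouth is a funnel that narrows from 30 mm to about 11 mm in diameter in 15 mm, so the ball centres itself with its centre near this point.
- large_rack: Fixed wire rack of the larger cruet, on a steel base plate 84 x 62 mm, about 70 mm high. Origin on the table right under the middle of the cruet's base, which is 26 mm up; its +y axis is the way the cruet leans (to the left, turned by up to 17 degrees). Two wires run up the lower side of the body to 48 mm from its base.
- small_rack: The same rack for the smaller cruet, with its wires closer together. The two racks may stand either way round.
- pepper_shaker: Glass pepper shaker, 43 mm across, 75 mm high, origin under its centre. Not to be moved.
- toothpick_jar: Red jar of toothpicks, 46 mm across, 66 mm high, origin under its centre. Not to be moved.
- bowls: Short stack of nested white bowls, upside down, 89 mm across, 62 mm high, origin under its centre. Not to be moved.
- spout: Cream plastic spare valve spout standing on end, 33 mm across, 48 mm high, origin under its centre. Not to be moved.
- spoon: White soup spoon, 141 x 43 x 34 mm, lying on the table, origin under its centre. Not to be moved.

How it is judged:
By the outcome, as a careful person would: the job done as asked, in the order asked, and still so for the second after the job is handed in, with the robot touching nothing.
It also fails if it takes over 72 s, if anything falls off the work surface, if the arm or the gripper's body presses on something with over 40 N, if the wrist force passes 120 N, or if a joint passes its speed limit or range.

## Working session

There is one attempt and no reset: what is moved stays moved. The work goes in short steps, Python scripts to look and compute and a shell command to move; the robot and the scene stay as the last step left them, time stands still between calls to the robot, and variables do not carry over. Pictures are saved under pics/ and viewed, and the job is handed in when it is done.

```bash
ls; mkdir -p pics; python3 - <<'E'
from workcell import bot
import cv2
o=bot.get_obs();print(o)
for n in("side","top"):
    im=bot.camera(n);cv2.imwrite(f"pics/{n}0.png",im[:,:,::-1])
    print(bot.camera_params(n))
    for t in ["large_cruet","small_cruet","large_stand","small_stand","stopper","ball_centre","cruet_mouth","large_rack","small_rack","pepper_shaker","toothpick_jar","bowls","spout","spoon"]:
        print(n,t,[(r["xy"],round(r["score"],2)) for r in bot.recognise(n,t)][:3])
E
```

```text
pics
{'time': 0.0, 'q': array([-7.67190433e+01,  5.00926495e+00,  1.00320260e+01,  9.50984641e+01,
        3.56531384e-04,  8.99982619e+01]), 'qd': array([ 2.29001319e-02,  7.28338247e-02, -1.16908131e-01, -5.74542331e-02,
       -1.08704750e-04,  6.61283133e-02]), 'joint_efforts': array([-2.59188157e-03, -5.20393610e+01,  4.64799964e+01,  1.64422451e-02,
       -1.03270572e-04,  8.18861650e-06]), 'ee_pos': array([ 0.12628532, -0.53501   ,  0.19317896]), 'tcp_rot': array([-8.99996412e+01,  7.57030537e-02, -7.67173052e+01]), 'wrist_force': array([ 0.10542375,  0.18751631, -0.12993278]), 'torque': array([0.03709232, 0.02733784, 0.00444941]), 'opening': 0.08528706383965837}
{'K': array([[384.75178743,   0.        , 320.33860336],
       [  0.        , 384.75178743, 193.09059013],
       [  0.        ,   0.        ,   1.        ]]), 'view': array([[ 0.93230971, -0.36153275, -0.00962668, -0.53411073],
       [ 0.19614052,  0.48307942,  0.85332477, -0.11983353],
       [-0.3038544 , -0.79745116,  0.52129086, -0.81611577],
       [ 0.        ,  0.        ,  0.        ,  1.        ]])}
side 
[... 929 characters left out ...]
583, -0.54081163],
       [-0.09108621,  0.02279562,  0.99558207, -0.95248668],
       [ 0.        ,  0.        ,  0.        ,  1.        ]])}
top large_cruet []
top small_cruet [([317.4, 200.7], 0.53), ([372.4, 215.3], 0.37), ([211.8, 220.5], 0.29)]
top large_stand [([208.1, 219.7], 0.94)]
top small_stand [([257.5, 221.8], 0.58)]
top stopper [([373.9, 213.9], 0.26)]
top ball_centre []
top cruet_mouth [([372.0, 216.0], 0.86)]
top large_rack [([362.8, 214.0], 0.96)]
top small_rack [([315.7, 205.2], 0.73)]
top pepper_shaker [([205.9, 184.9], 0.51)]
top toothpick_jar [([242.4, 179.7], 0.66)]
top bowls [([415.6, 192.4], 0.95)]
top spout [([414.7, 192.3], 0.54)]
top spoon [([367.1, 237.1], 0.63)]
```

```bash
python3 - <<'E'
import cv2
for n,(r0,r1,c0,c1) in {"side":(120,340,220,460),"top":(140,300,160,480)}.items():
    im=cv2.imread(f"pics/{n}0.png")[r0:r1,c0:c1]
    s=2.5
    im=cv2.resize(im,None,fx=s,fy=s,interpolation=cv2.INTER_CUBIC)
    cv2.imwrite(f"pics/{n}0c.png",im)
E
```

```text
(no output)
```

View pics/side0c.png

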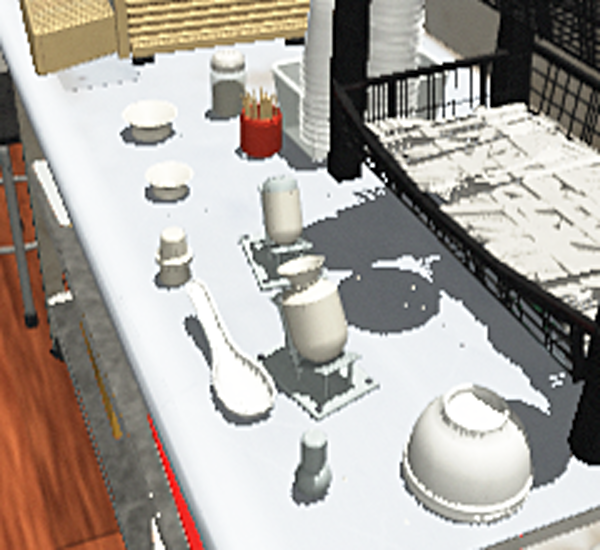

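View pics/top0c.png

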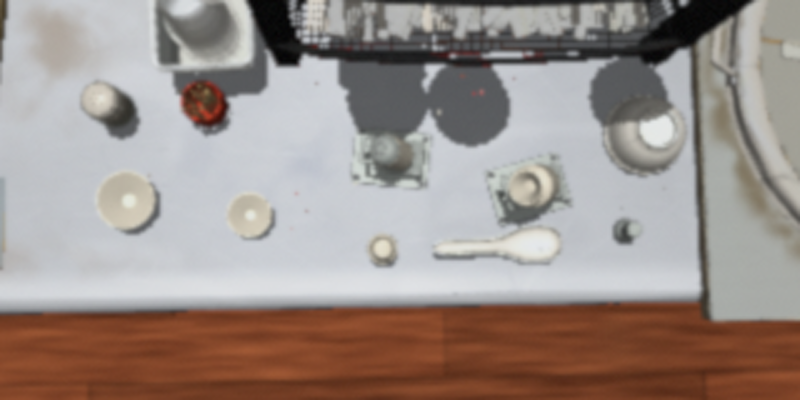

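View pics/side0.png

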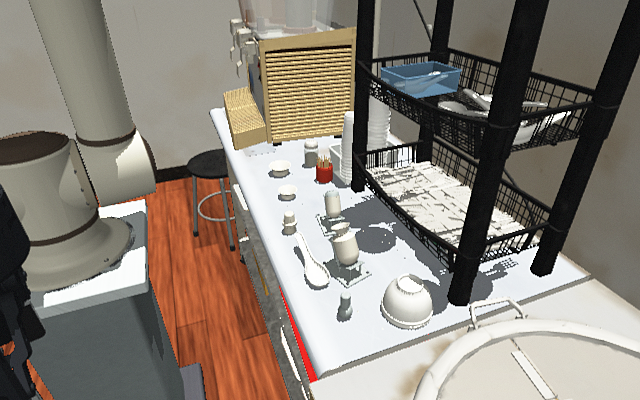

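The side picture shows the large cruet at (345,245), the small one at (331,205), the stands at (280,170) and (288,193), and the stopper at (345,306). In the top picture the stands are at (211,220) and (260,226), the racks at (371,214) and (316,204), and the stopper at (410,232). The top-view network hits for the stopper and spout were wrong.

```bash
cat > h.py <<'E'
import numpy as np, cv2
from scipy.spatial.transform import Rotation as R
from workcell import bot
P={n:bot.camera_params(n) for n in("side","top")}
def ray(n,uv):
    K=P[n]["K"];V=P[n]["view"]
    d=np.array([(uv[0]-K[0,2])/K[0,0],-(uv[1]-K[1,2])/K[1,1],-1.])
    Rm=V[:3,:3];c=-Rm.T@V[:3,3]
    return c,Rm.T@d
def onz(n,uv,z):
    c,d=ray(n,uv);return c+d*(z-c[2])/d[2]
def proj(n,p):
    K=P[n]["K"];V=P[n]["view"];q=V[:3,:3]@np.asarray(p)+V[:3,3]
    return np.array([K[0,0]*q[0]/-q[2]+K[0,2],K[1,1]*-q[1]/-q[2]+K[1,2]])
def tri(a,b):
    c1,d1=ray("side",a);c2,d2=ray("top",b)
    A=np.c_[d1,-d2];s=np.linalg.lstsq(A,c2-c1,rcond=None)[0]
    p,q=c1+d1*s[0],c2+d2*s[1]
    return (p+q)/2,np.linalg.norm(p-q)
def hullproj(n,pts): 
    return np.array([proj(n,p) for p in pts])
E
python3 - <<'E'
from h import *
bot.camera("side")
bot.camera("top")
out={}
for n in("side","top"):
    for t in ["large_cruet","small_cruet","large_stand","small_stand","stopper","large_rack","small_rack","spout"]:
        r=bot.trace(n,t)
        for k in r[:2]:
            m=k["mask"];ys,xs=np.where(m)
            print(n,t,np.round(k["xy"],1),round(k["score"],2),m.sum(),xs.min(),xs.max(),ys.min(),ys.max())
        if r: out[n+"_"+t]=r[0]["mask"]
np.savez_compressed("m0.npz",**out)
E
```

```text
side large_cruet [347.4 241.8] 0.64 790 333 358 223 264
side small_cruet [332.4 203.5] 0.72 329 326 340 191 216
side large_stand [280.9 165.1] 0.53 299 268 290 160 176
side large_stand [331.9 204.7] 0.32 374 325 340 191 217
side stopper [344.3 307.6] 0.77 315 338 352 292 319
side large_rack [343.4 272.2] 0.81 880 322 370 237 287
side small_rack [328.7 224.8] 0.9 375 317 350 213 235
side small_rack [313.6 151.4] 0.61 361 304 318 140 167
side spout [289.  222.4] 0.5 256 282 296 212 234
top large_cruet [373.4 214.4] 0.67 302 363 383 206 222
top small_cruet [318.9 201.1] 0.73 175 308 323 194 207
top small_cruet [417.6 194.8] 0.25 876 401 433 177 210
top large_stand [210.9 217.2] 0.68 431 198 221 208 231
top small_stand [257.8 223.7] 0.73 260 250 267 217 234
top small_stand [318.8 200.1] 0.36 180 308 324 194 208
top stopper [370.8 213.2] 0.4 290 363 383 206 222
top large_rack [366.6 219.5] 0.95 419 354 388 201 229
top large_rack [408.8 232.2] 0.19 73 406 416 228 236
top small_rack [311.4 205.5] 0.57 489 300 330 190 215
top spout [314.8 239.4] 0.44 109 308 318 234 245
```

```bash
cat > fit.py <<'E'
from h import *
from scipy.optimize import minimize
PROF={"large_cruet":[(0,0),(.003,.0111),(.0064,.0155),(.011,.019),(.022,.022),(.054,.022),(.060,.0085),(.068,.0085),(.077,.0185)],
"small_cruet":[(0,0),(.003,.0096),(.0064,.0133),(.017,.017),(.050,.017),(.056,.014),(.063,.004)],
"large_stand":[(0,.019),(.024,.032)],"small_stand":[(0,.015),(.020,.025)],
"stopper":[(0,.0065),(.004,.011),(.011,.013),(.018,.011),(.025,.007),(.027,.0085),(.048,.0085),(.050,.007)],
"spout":[(0,.0165),(.015,.0165),(.048,.009)]}
S=6
def sil(n,thing,T):
    im=np.zeros((400*S//1,640*S),np.uint8)
    a=np.linspace(0,2*np.pi,28,endpoint=False)
    rings=[]
    for z,r in PROF[thing]:
        pts=np.c_[r*np.cos(a),r*np.sin(a),np.full(28,z)]@T[:3,:3].T+T[:3,3]
        rings.append(hullproj(n,pts))
    for p,q in zip(rings,rings[1:]):
        h=cv2.convexHull((np.r_[p,q]*S+S/2).astype(np.float32)).round().astype(np.int32)
        cv2.fillConvexPoly(im,h,1)
    return im
def pose(p,yaw0=0):
    T=np.eye(4);T[:3,3]=p[:3]
    if len(p)>3: # lean, yaw : leaning dir = Rz(yaw)*y
        T[:3,:3]=(R.from_euler("z",p[4],degrees=True)*R.from_euler("x",-p[3],degrees=True)).as_matrix()
    return T
def iou(n,thing,T,mask):
    ys,xs=np.where(mask);y0,y1,x0,x1=max(ys.min()-8,0),ys.max()+9,max(xs.min()-8,0),xs.max()+9
    s=sil(n,thing,T)[y0*S:y1*S,x0*S:x1*S]
    m=cv2.resize(mask[y0:y1,x0:x1].astype(np.uint8),None,fx=S,fy=S,interpolation=cv2.INTER_NEAREST)
    return (s&m).sum()/(s|m).sum()
def fit(thing,masks,x0,free,steps):
    x0=np.array(x0,float);free=list(free)
    def f(v):
        p=x0.copy();p[free]=v*np.array(steps)+x0[free]
        return -sum(iou(n,thing,pose(p),m) for n,m in masks.items())
    n=len(free);sim=np.r_[np.zeros((1,n)),np.eye(n)]-.3
    r=minimize(f,np.zeros(n),method="Nelder-Mead",options=dict(initial_simplex=sim,xatol=.02,fatol=1e-4,maxiter=200))
    p=x0.copy();p[free]=r.x*np.array(steps)+x0[free]
    return p,{n:round(iou(n,thing,pose(p),m),3) for n,m in masks.items()}
E
cat > run1.py <<'E'
from fit import *
M=dict(np.load("m0.npz"))
g=lambda t,c=("side","top"):{n:M[n+"_"+t] for n in c if n+"_"+t in M}
def show(t,r):print(t,np.round(r[0]*1000 if len(r[0])<4 else np.r_[r[0][:3]*1000,r[0][3:]],1),r[1])
xy=lambda uv,z:onz("top",uv,z)[:2]
for t,uv,h in (("large_stand",(210.9,220),.02),("small_stand",(259,225),.02)):
    ms=g(t)
    p=list(xy(uv,h))+[0]
    for c in list(ms): show(t+" "+c,fit(t,{c:ms[c]},p,[0,1],[.006,.006]))
    show(t,fit(t,ms,p,[0,1],[.006,.006]))
show("stopper",fit("stopper",g("stopper",("side",)),list(onz("side",(344,316),0)),[0,1],[.006,.006]))
print("stopper top px",onz("top",(410.5,232),.035))
for t,b in (("large_cruet",(345,262)),("small_cruet",(332,216))):
    p=list(onz("side",b,.03)[:2])+[.026,26,0]
    ms=g(t)
    for fr in ([0,1,4],[0,1,2,4]):
        show(t,fit(t,ms,p,fr,[{0:.008,1:.008,2:.005,4:8}[i] for i in fr]))
E
python3 run1.py
```

```text
large_stand side [511.4 160.4   0. ] {'side': np.float64(0.871)}
large_stand top [511.1 164.1   0. ] {'top': np.float64(0.941)}
large_stand [511.  163.7   0. ] {'side': np.float64(0.863), 'top': np.float64(0.94)}
small_stand top [493.8  33.7   0. ] {'top': np.float64(0.935)}
small_stand [493.8  33.7   0. ] {'top': np.float64(0.935)}
stopper [ 471.6 -376.9    0. ] {'side': np.float64(0.944)}
stopper top px [ 0.46863013 -0.37139714  0.035     ]
large_cruet [ 521.7 -286.4   26.    26.    14.5] {'side': np.float64(0.895), 'top': np.float64(0.939)}
large_cruet [ 521.7 -286.2   24.6   26.    14.1] {'side': np.float64(0.897), 'top': np.float64(0.944)}
small_cruet [ 5.545e+02 -1.356e+02  2.600e+01  2.600e+01 -1.000e-01] {'side': np.float64(0.869), 'top': np.float64(0.877)}
small_cruet [ 554.2 -134.8   24.5   26.    -2.7] {'side': np.float64(0.868), 'top': np.float64(0.878)}
```

```bash
cat > ov.py <<'E'
from fit import *
def overlay(n,src,items,crop,s,out):
    im=cv2.imread(src);r0,r1,c0,c1=crop
    im=cv2.resize(im[r0:r1,c0:c1],None,fx=s,fy=s,interpolation=cv2.INTER_CUBIC)
    for t,p in items:
        si=sil(n,t,pose(p));cs,_=cv2.findContours(si,cv2.RETR_EXTERNAL,cv2.CHAIN_APPROX_NONE)
        for c in cs:
            q=((c[:,0]/S-[c0,r0])*s).round().astype(np.int32)
            cv2.polylines(im,[q],True,(0,0,255),1)
    cv2.imwrite(out,im)
E
python3 - <<'E'
from ov import *
it=[("large_cruet",[.5217,-.2863,.0253,26,14.3]),("small_cruet",[.5543,-.135,.0253,26,-1.4]),("large_stand",[.511,.1625,0]),("small_stand",[.4938,.0335,0]),("stopper",[.4705,-.375,0])]
overlay("side","pics/side0.png",it,(180,325,270,370),4,"pics/o1.png")
overlay("top","pics/top0.png",it,(180,250,290,430),5.5,"pics/o2.png")
overlay("top","pics/top0.png",it,(190,250,190,290),6,"pics/o3.png")
E
```

```text
(no output)
```

View pics/o1.png

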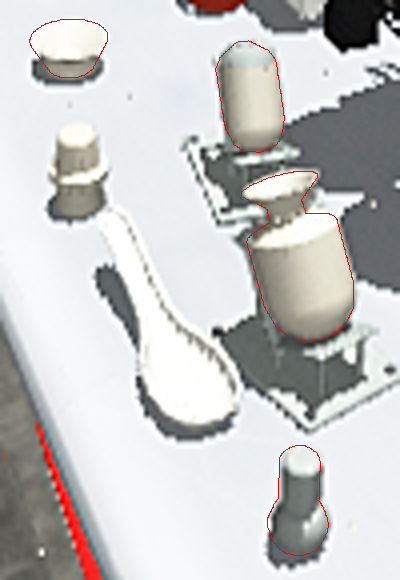

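View pics/o2.png

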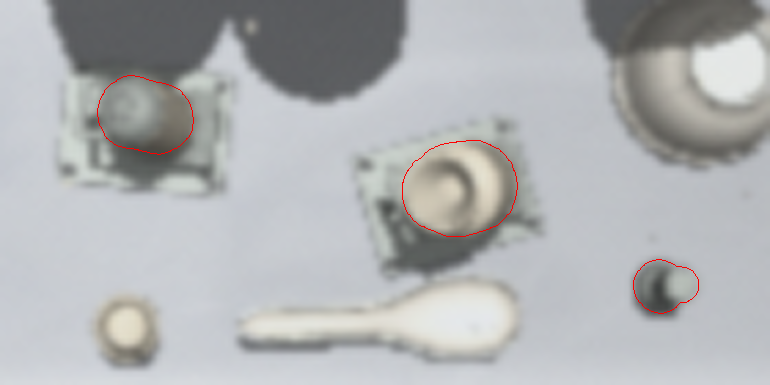

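View pics/o3.png

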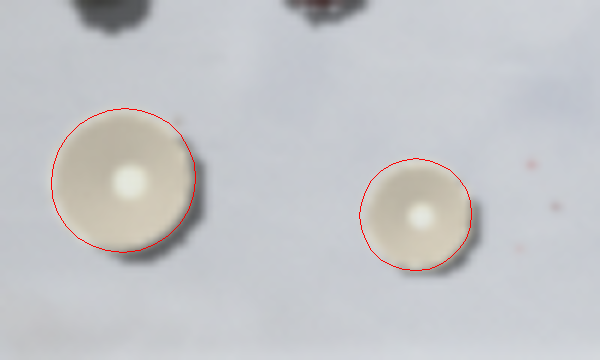

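```bash
python3 - <<'E'
from h import *
print("pepper",onz("top",(200.5,180),.075),"jar",onz("top",(242,181),.066),"bowl",onz("top",(422,194),.06))
print("spout",onz("top",(313,239),.048),tri((291,216),(313,239)))
print("spoon head",onz("top",(372,238),.01))
print("post base",onz("side",(357,190),0))
for z in (.1,.15,.2,.3): print("basket edge",z,onz("top",(320,164),z))
print("basket corner tri",tri((355,152),(276,164)))
def tp(o,yaw,lean,s,back=0):
    Rm=(R.from_euler("z",yaw,degrees=True)*R.from_euler("x",-lean,degrees=True))
    a=Rm.apply([0,0,1]);return np.round((np.array(o)+a*s)*1000,1),np.round(a,3)
for b in (.02,.12): print("L",tp([.5217,-.2863,.0253],14.3,26,b))
for b in (.016,.106): print("S",tp([.5543,-.135,.0253],-1.4,26,b))
E
```

```text
pepper [0.60914234 0.17390171 0.075     ] jar [0.60666863 0.06998311 0.066     ] bowl [ 0.56698872 -0.39871942  0.06      ]
spout [ 0.45433883 -0.11135627  0.048     ] (array([ 0.4573537 , -0.11226055,  0.03963717]), np.float64(0.006166293118874912))
spoon head [ 0.4545474  -0.27238211  0.01      ]
post base [ 0.67325096 -0.00843221  0.        ]
basket edge 0.1 [ 0.64156424 -0.13134166  0.1       ]
basket edge 0.15 [ 0.63091302 -0.1296324   0.15      ]
basket edge 0.2 [ 0.62026179 -0.12792314  0.2       ]
basket edge 0.3 [ 0.59895935 -0.12450462  0.3       ]
basket corner tri (array([ 0.64566797, -0.02566071,  0.12140012]), np.float64(0.01547266473451886))
L (array([ 519.5, -277.8,   43.3]), array([-0.108,  0.425,  0.899]))
L (array([ 508.7, -235.3,  133.2]), array([-0.108,  0.425,  0.899]))
S (array([ 554.5, -128. ,   39.7]), array([0.011, 0.438, 0.899]))
S (array([555.4, -88.5, 120.6]), array([0.011, 0.438, 0.899]))
```

```bash
python3 -m jog '[{"rotation":[0,0,10],"travel":[40,35,5],"jaw":0.6},{"rotation":[0,0,10],"travel":[45,40,5],"jaw":0.6},{"rotation":[0,0,10],"travel":[50,40,5],"jaw":0.6},{"rotation":[0,0,10],"travel":[50,40,0],"jaw":0.6},{"rotation":[0,0,10],"travel":[50,40,0],"jaw":0.6},{"rotation":[0,0,10],"travel":[50,40,0],"jaw":0.6},{"rotation":[0,0,10],"travel":[50,40,0],"jaw":0.6},{"rotation":[0,0,10],"travel":[40,35,0],"jaw":0.6}]' 30; python3 -m jog '[{"rotation":[0,0,10],"travel":[4,2,0],"jaw":0.6},{"rotation":[-8.4,-2.1,1],"travel":[0,0,0],"jaw":0.6},{"rotation":[-8.4,-2.1,0],"travel":[0,0,0],"jaw":0.6},{"rotation":[-8.4,-2.1,0],"travel":[0,0,0],"jaw":0.6},{"rotation":[0,0,0],"travel":[0,0,0],"jaw":0.6}]'
```

```text
time: 3.4
ee_pos: [0.4968, -0.2284, 0.2087]
tcp_rot: [-90.0, -0.0, 3.7]
wrist_force: [0.0, -1.1, 0.8]
opening: 0.0681
time: 4.03
ee_pos: [0.4986, -0.2263, 0.2081]
tcp_rot: [-116.0, 0.1, 14.5]
wrist_force: [0.3, -0.2, 1.2]
opening: 0.0685
```

```bash
python3 -m jog '[{"rotation":[0,0,0],"travel":[5,-3,-33],"jaw":0.6},{"rotation":[0,0,0],"travel":[4,-2,-33],"jaw":0.6},{"rotation":[0,0,0],"travel":[3,-11,-22],"jaw":0.6},{"rotation":[0,0,0],"travel":[3,-11,-22],"jaw":0.6},{"rotation":[0,0,0],"travel":[0,0,0],"jaw":0.6}]'
cat > look.py <<'E'
import sys
from h import *
# look.py tag cam r0 r1 c0 c1 scale
tag=sys.argv[1]
for a in sys.argv[2:]:
    n,r0,r1,c0,c1,s=a.split(",")
    im=bot.camera(n)[:,:,::-1];cv2.imwrite(f"pics/{tag}_{n}_full.png",im)
    cv2.imwrite(f"pics/{tag}_{n}.png",cv2.resize(im[int(r0):int(r1),int(c0):int(c1)],None,fx=float(s),fy=float(s),interpolation=cv2.INTER_CUBIC))
E
python3 look.py a side,150,320,270,420,3.5
```

```text
time: 4.65
ee_pos: [0.5133, -0.2558, 0.0972]
tcp_rot: [-115.8, 0.2, 14.2]
wrist_force: [-0.5, 0.5, -0.3]
opening: 0.068
```

View pics/a_side.png

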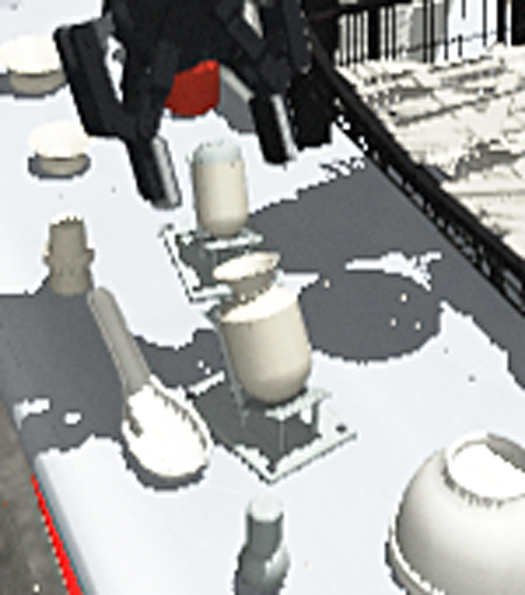

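```bash
python3 - <<'E'
from h import *
o=bot.get_obs();p=o["ee_pos"];Rm=R.from_euler("xyz",o["tcp_rot"],degrees=True)
for b in(0,-.007,-.013):
  for x in(-.04,0,.04): print(b,x,proj("side",p+Rm.apply([x,b,0])))
print(p,Rm.as_matrix().round(3))
E
```

```text
0 -0.04 [322.47753037 232.09661501]
0 0 [339.9136323  224.42847961]
0 0.04 [356.41963597 217.16938743]
-0.007 -0.04 [321.47368142 228.47949869]
-0.007 0 [338.96521823 220.8983773 ]
-0.007 0.04 [355.52224748 213.72228695]
-0.013 -0.04 [320.61060825 225.36963239]
-0.013 0 [338.14987431 217.86357681]
-0.013 0.04 [354.75083102 210.7590775 ]
[ 0.51388681 -0.25567647  0.09862032] [[ 0.969  0.106 -0.222]
 [ 0.246 -0.423  0.872]
 [-0.002 -0.9   -0.436]]
```

```bash
python3 look.py b side,150,320,270,420,3.5 top,140,260,280,440,4; python3 -c "
from h import *
print(bot.get_obs()['ee_pos'],bot.get_obs()['time'],bot.get_obs()['tcp_rot'])"
```

```text
[ 0.51471442 -0.25538885  0.10002491] 4.8 [-1.15967578e+02 -3.01308221e-02  1.42617867e+01]
```

View pics/b_side.png

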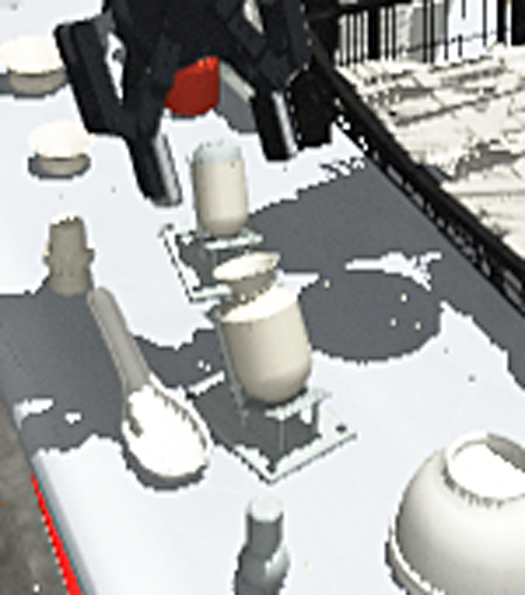

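View pics/b_top.png

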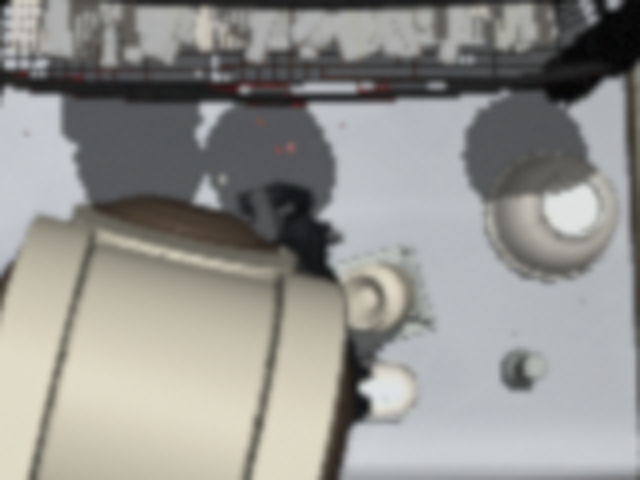

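```bash
python3 - <<'E'
from h import *
o=bot.get_obs();p=o["ee_pos"];Rm=R.from_euler("xyz",o["tcp_rot"],degrees=True)
for b in(0,-.013,-.03,-.04,-.06):
  for x in(-.055,-.04,.04,.055): print(b,x,(proj("top",p+Rm.apply([x,b,0]))-[280,140])*4,(proj("side",p+Rm.apply([x,b,0]))-[270,150])*3.5)
E
```

```text
0 -0.055 [387.22133693 379.85372715] [161.21629428 295.14350034]
0 -0.04 [380.54156821 356.44482461] [184.97633483 284.64974774]
0 0.04 [345.22199529 232.66921576] [303.67457821 232.22601563]
0 0.055 [338.65635483 209.66026978] [324.5355399  223.01265715]
-0.013 -0.055 [381.86090952 382.00725539] [154.47341717 271.3799325 ]
-0.013 -0.04 [375.09936346 358.28279527] [178.37742974 261.10580241]
-0.013 0.04 [339.35149311 232.85306106] [297.77158627 209.78926749]
-0.013 0.055 [332.7069961  209.53929482] [318.75083748 200.77222253]
-0.03 -0.055 [374.63096796 384.91185276] [145.59274685 240.08225231]
-0.03 -0.04 [367.7594385  360.76167422] [169.68703323 230.09971618]
-0.03 0.04 [331.4357164 233.1009578] [290.00060048 180.25244067]
-0.03 0.055 [324.68522739 209.37617924] [311.1360784  171.49577245]
-0.04 -0.055 [370.25657796 386.66924479] [140.33511836 221.55306826]
-0.04 -0.04 [363.31867987 362.26143111] [164.5424042 211.7444189]
-0.04 0.04 [326.64755982 233.2509075 ] [285.40182295 162.77289569]
-0.04 0.055 [319.83314595 209.27751645] [306.6300241  154.17135386]
-0.06 -0.055 [361.22412151 390.29799462] [129.74411666 184.22775696]
-0.06 -0.04 [354.14960089 365.35806179] [154.17982304 174.77221807]
-0.06 0.04 [316.76357489 233.56044221] [276.14226563 127.57814067]
-0.06 0.055 [309.81765285 209.07386025] [297.55777263 119.29128552]
```

```bash
python3 -m jog '[{"rotation":[0,0,0],"travel":[1,-4,-12],"jaw":0.6},{"rotation":[0,0,0],"travel":[1,-4,-12],"jaw":0.6},{"rotation":[0,0,0],"travel":[0,-5,-12],"jaw":0.6},{"rotation":[0,0,0],"travel":[0,0,0],"jaw":0.6}]';python3 look.py c side,150,320,270,420,3.5; python3 -c "
from h import *
o=bot.get_obs()
print(o['ee_pos'],o['time'],o['tcp_rot'],o['q'])"
```

```text
time: 5.3
ee_pos: [0.5153, -0.2683, 0.061]
tcp_rot: [-115.9, 0.2, 14.3]
wrist_force: [-0.1, -0.0, -0.1]
opening: 0.0683
[ 0.51572445 -0.26825401  0.06198914] 5.35 [-1.15939430e+02  9.63608527e-02  1.42655145e+01] [-15.27222587  -6.48165871 -19.88432309  63.19141158 -22.41517717
  57.77207408]
```

View pics/c_side.png

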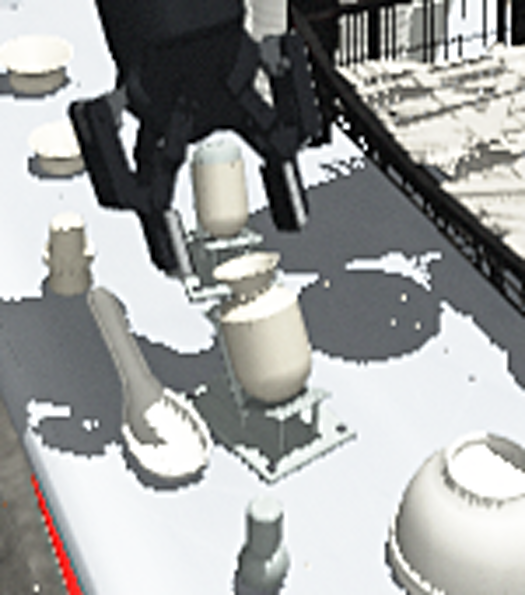

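```bash
python3 look.py d top,170,250,320,420,6 side,190,240,300,370,10; python3 - <<'E'
from h import *
o=bot.get_obs();p=o["ee_pos"];Rm=R.from_euler("xyz",o["tcp_rot"],degrees=True)
for b in(0,-.013,-.03,-.045):
  for x in(-.034,.034):
   for z in (-.011,.011): print(b,x,z,((proj("top",p+Rm.apply([x,b,z]))-[320,170])*6).round(),((proj("side",p+Rm.apply([x,b,z]))-[300,190])*10).round())
E
```

```text
0 -0.034 -0.011 [365. 333.] [322. 607.]
0 -0.034 0.011 [317. 346.] [258. 592.]
0 0.034 -0.011 [321. 181.] [607. 471.]
0 0.034 0.011 [274. 195.] [539. 459.]
-0.013 -0.034 -0.011 [358. 336.] [304. 541.]
-0.013 -0.034 0.011 [309. 349.] [240. 527.]
-0.013 0.034 -0.011 [313. 181.] [591. 407.]
-0.013 0.034 0.011 [266. 196.] [523. 397.]
-0.03 -0.034 -0.011 [348. 339.] [280. 453.]
-0.03 -0.034 0.011 [298. 352.] [216. 442.]
-0.03 0.034 -0.011 [303. 182.] [569. 323.]
-0.03 0.034 0.011 [254. 197.] [501. 315.]
-0.045 -0.034 -0.011 [339. 342.] [258. 376.]
-0.045 -0.034 0.011 [289. 355.] [195. 366.]
-0.045 0.034 -0.011 [293. 182.] [549. 248.]
-0.045 0.034 0.011 [244. 197.] [481. 243.]
```

View pics/d_top.png

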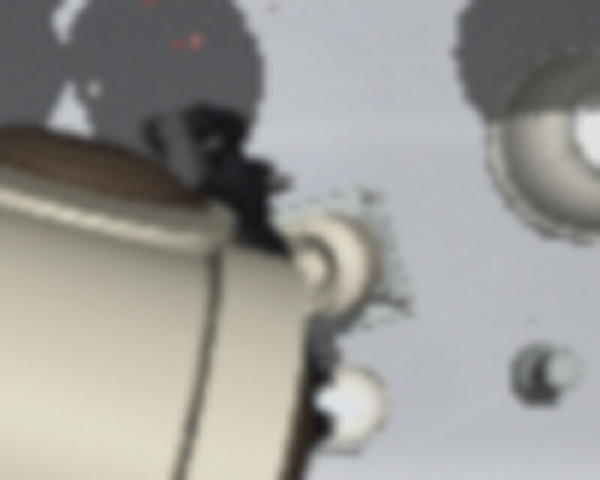

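View pics/d_side.png

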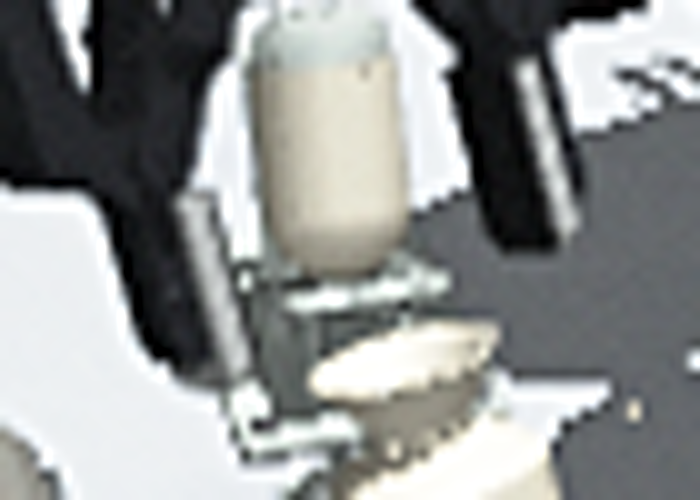

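```bash
python3 -m jog '[{"rotation":[0,0,0],"travel":[2,-4,-9],"jaw":0.6},{"rotation":[0,0,0],"travel":[1,-4,-9],"jaw":0.6},{"rotation":[0,0,0],"travel":[1,-4,-9],"jaw":0.6},{"rotation":[0,0,0],"travel":[0,0,0],"jaw":0.6}]';python3 look.py e side,190,270,300,380,7; python3 -c "
from h import *
o=bot.get_obs()
print(o['ee_pos'],o['time'],o['tcp_rot'],o['wrist_force'])"
```

```text
time: 5.95
ee_pos: [0.5195, -0.2803, 0.0344]
tcp_rot: [-115.9, 0.1, 14.3]
wrist_force: [-0.0, 0.1, 0.1]
opening: 0.0683
[ 0.51981397 -0.28026606  0.03511206] 6.0 [-1.15944571e+02  9.07911485e-02  1.42675496e+01] [0.23189143 0.0810549  0.10726302]
```

View pics/e_side.png

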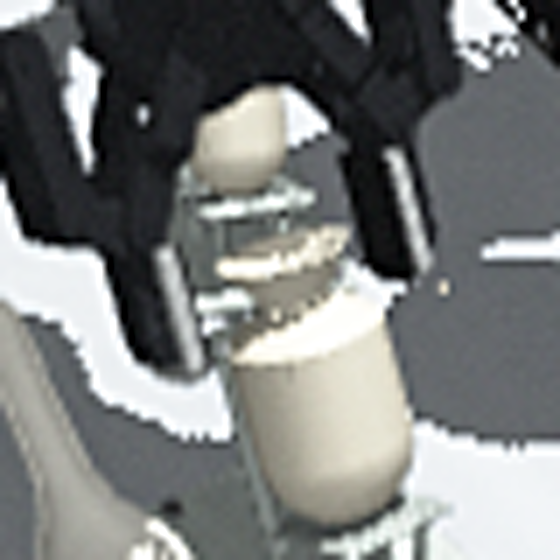

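```bash
python3 -m jog '[{"rotation":[0,0,0],"travel":[0,-3,-6],"jaw":0.6},{"rotation":[0,0,0],"travel":[0,-3,-6],"jaw":0.6},{"rotation":[0,0,0],"travel":[0,0,0],"jaw":0.6}]';python3 look.py f side,190,270,300,380,7; python3 -c "
from h import *
o=bot.get_obs()
print(o['ee_pos'],o['time'],o['tcp_rot'],o['wrist_force'])"
```

```text
time: 6.38
ee_pos: [0.5198, -0.2863, 0.023]
tcp_rot: [-115.9, 0.1, 14.3]
wrist_force: [0.4, 0.2, 0.5]
opening: 0.0679
[ 0.51998108 -0.28623126  0.02342602] 6.425 [-1.15959521e+02  6.39857763e-02  1.42749953e+01] [ 0.57673282 -0.02590902 -0.49309838]
```

View pics/f_side.png

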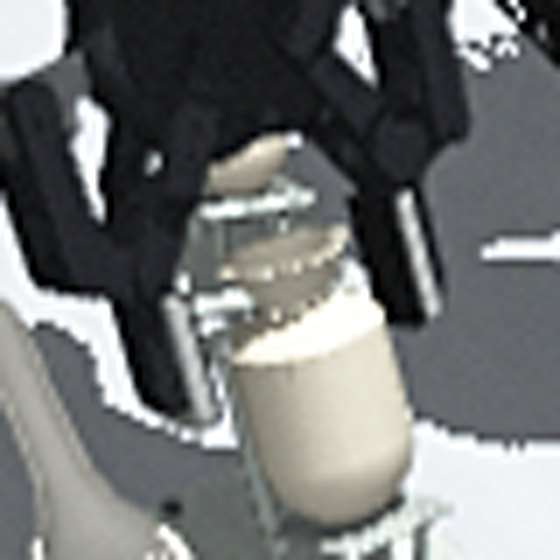

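```bash
python3 - <<'E'
from h import *
o=np.array([.5217,-.2863,.0253]);Rm=R.from_euler("z",14.3,degrees=True)*R.from_euler("x",-26,degrees=True)
for s in(.02,.03,.04,.05,.06):
  print(s,[((proj("side",o+Rm.apply([x,y,s]))-[300,190])*7).round().tolist() for x in(-.034,.034) for y in (-.011,.011)])
E
```

```text
0.02 [[251.0, 503.0], [205.0, 490.0], [448.0, 404.0], [400.0, 394.0]]
0.03 [[241.0, 468.0], [196.0, 456.0], [439.0, 370.0], [391.0, 361.0]]
0.04 [[231.0, 432.0], [186.0, 421.0], [430.0, 336.0], [382.0, 328.0]]
0.05 [[221.0, 396.0], [176.0, 386.0], [421.0, 302.0], [373.0, 295.0]]
0.06 [[211.0, 360.0], [166.0, 351.0], [412.0, 267.0], [364.0, 261.0]]
```

```bash
python3 -m jog '[{"rotation":[0,0,0],"travel":[1,-3,-6],"jaw":0.6},{"rotation":[0,0,0],"travel":[1,-4,-8],"jaw":0.6},{"rotation":[0,0,0],"travel":[0,0,0],"jaw":0.6}]';python3 look.py g side,190,270,300,380,7; python3 -c "
from h import *
o=bot.get_obs()
print(o['ee_pos'],o['time'],o['tcp_rot'],o['wrist_force'])"
```

```text
time: 6.8
ee_pos: [0.5216, -0.2933, 0.0086]
tcp_rot: [-115.9, 0.1, 14.3]
wrist_force: [-1.0, -0.3, -0.0]
opening: 0.0684
[ 0.52184696 -0.29324658  0.00912175] 6.85 [-1.15944693e+02  8.49087722e-02  1.42686494e+01] [ 0.41454795 -0.334905   -0.59149137]
```

View pics/g_side.png

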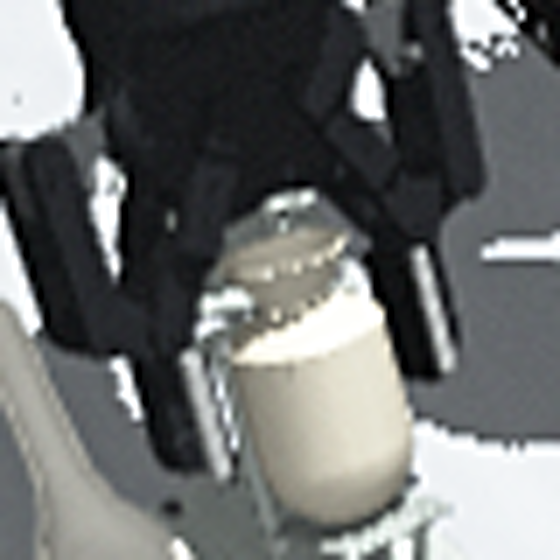

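The finger tips now stand beside the lower part of the body, about 30 mm from its bottom. The reported TCP lies about 45 mm beyond where the tips show in the pictures, so I'm going by the picture.

```bash
python3 -m jog '[{"rotation":[0,0,0],"travel":[0,0,0],"jaw":0.3},{"rotation":[0,0,0],"travel":[0,0,0],"jaw":0.1},{"rotation":[0,0,0],"travel":[0,0,0],"jaw":-0.1},{"rotation":[0,0,0],"travel":[0,0,0],"jaw":-0.3},{"rotation":[0,0,0],"travel":[0,0,0],"jaw":-0.3},{"rotation":[0,0,0],"travel":[0,0,0],"jaw":-0.3}]' 30;python3 look.py h side,190,270,300,380,7
```

```text
time: 7.6
ee_pos: [0.5236, -0.2932, 0.0109]
tcp_rot: [-116.0, -0.1, 14.3]
wrist_force: [5.4, 1.5, 3.0]
opening: 0.0431
```

View pics/h_side.png

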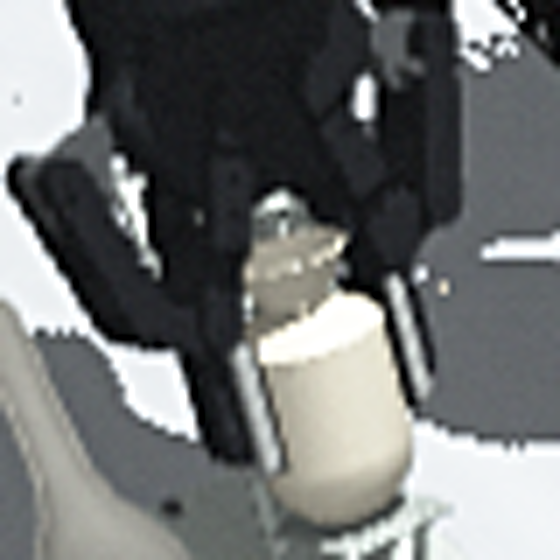

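```bash
python3 -m jog '[{"rotation":[0,0,0],"travel":[0,0,4],"jaw":-0.3},{"rotation":[0,0,0],"travel":[0,0,8],"jaw":-0.3},{"rotation":[0,0,0],"travel":[0,0,20],"jaw":-0.3},{"rotation":[0,0,0],"travel":[0,0,35],"jaw":-0.3},{"rotation":[0,0,0],"travel":[0,0,35],"jaw":-0.3},{"rotation":[0,0,0],"travel":[0,0,20],"jaw":-0.3},{"rotation":[0,0,0],"travel":[0,0,0],"jaw":-0.3}]' 30;python3 look.py i side,140,290,270,420,4
```

```text
time: 8.52
ee_pos: [0.5226, -0.2934, 0.1334]
tcp_rot: [-116.0, -0.1, 14.3]
wrist_force: [0.4, -0.1, -3.2]
opening: 0.0428
```

View pics/i_side.png

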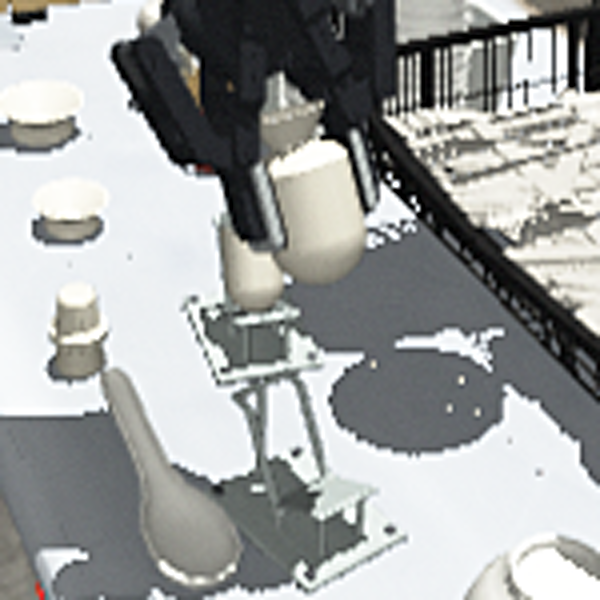

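```bash
python3 -m jog '[{"rotation":[4.2,1.05,0],"travel":[0,20,5],"jaw":-0.3},{"rotation":[8.4,2.1,0],"travel":[-2,40,0],"jaw":-0.3},{"rotation":[8.4,2.1,0],"travel":[-2,55,0],"jaw":-0.3},{"rotation":[4.2,1.05,0],"travel":[-2,55,0],"jaw":-0.3},{"rotation":[0,0,0],"travel":[-2,55,0],"jaw":-0.3},{"rotation":[0,0,0],"travel":[-2,55,0],"jaw":-0.3},{"rotation":[0,0,0],"travel":[-2,55,0],"jaw":-0.3},{"rotation":[0,0,0],"travel":[0,55,0],"jaw":-0.3}]'; python3 -m jog '[{"rotation":[0,0,0],"travel":[0,45,0],"jaw":-0.3},{"rotation":[0,0,0],"travel":[0,21,0],"jaw":-0.3},{"rotation":[0,0,0],"travel":[0,0,0],"jaw":-0.3},{"rotation":[0,0,0],"travel":[0,0,0],"jaw":-0.3}]'; python3 -c "
from h import *
o=bot.get_obs()
print(o['ee_pos'],o['time'],o['tcp_rot'],o['wrist_force'])"
```

```text
time: 9.57
ee_pos: [0.5092, 0.0983, 0.1352]
tcp_rot: [-90.0, 0.1, 14.3]
wrist_force: [0.5, -0.2, -1.6]
opening: 0.0429
time: 10.07
ee_pos: [0.5098, 0.1621, 0.1357]
tcp_rot: [-90.0, 0.0, 14.3]
wrist_force: [0.2, -0.8, -2.1]
opening: 0.0433
[0.50975826 0.16212867 0.13573782] 10.075 [-9.00251972e+01  2.61087139e-02  1.42680688e+01] [ 0.2100354  -0.82460143 -2.11917943]
```

```bash
python3 -m jog '[{"rotation":[0,0,0],"travel":[1,1,-25],"jaw":-0.3},{"rotation":[0,0,0],"travel":[0,0,-35],"jaw":-0.3},{"rotation":[0,0,0],"travel":[0,0,-30],"jaw":-0.3},{"rotation":[0,0,0],"travel":[0,0,-15],"jaw":-0.3},{"rotation":[0,0,0],"travel":[0,0,0],"jaw":-0.3}]'; python3 look.py j side,110,210,230,350,6 top,140,260,140,300,4
```

```text
time: 10.7
ee_pos: [0.5107, 0.163, 0.0311]
tcp_rot: [-90.0, 0.0, 14.2]
wrist_force: [-0.3, 0.8, -1.5]
opening: 0.0431
```

View pics/j_side.png

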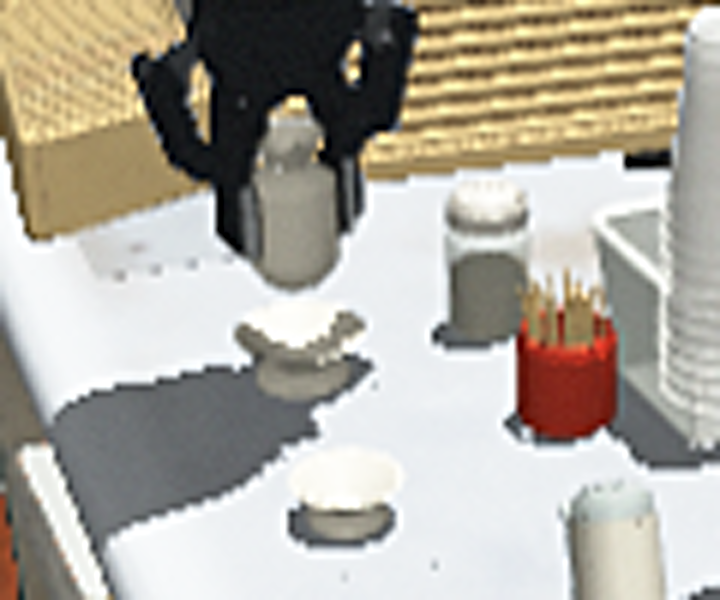

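View pics/j_top.png

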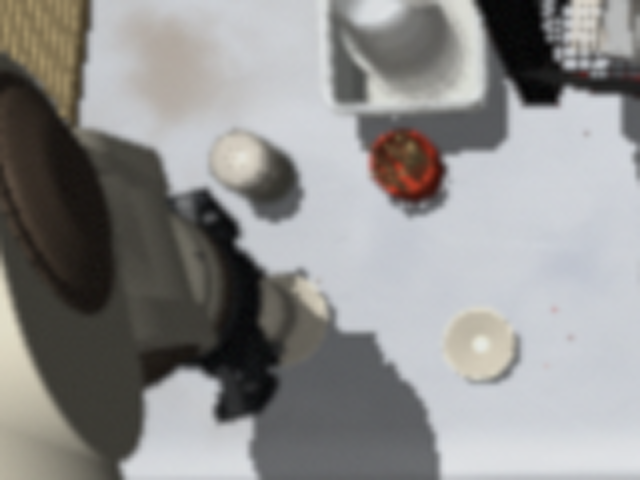

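```bash
python3 - <<'E'
from ov import *
for r in bot.trace("side","large_cruet")[:2]:
    ys,xs=np.where(r["mask"]);print(r["xy"],r["score"],xs.min(),xs.max(),ys.min(),ys.max());
    m=r["mask"]
    if r["score"]>.4:
        # fix y; find x,z
        for y in (.150,.163,.176,.19):
            print(y,fit("large_cruet",{"side":m},[.511,y,.048],[0,2],[.008,.012]))
it=[("large_cruet",[.511,.163,.048]),("large_stand",[.511,.163,0])]
overlay("side","pics/j_side_full.png",it,(110,210,230,350),6,"pics/o4.png")
overlay("top","pics/j_top_full.png",it,(140,260,140,300),4,"pics/o5.png")
E
```

```text
[277.8, 144.0] 0.84 272 287 130 159
0.15 (array([0.51182359, 0.15      , 0.0503611 ]), {'side': np.float64(0.868)})
0.163 (array([0.51508957, 0.163     , 0.04506773]), {'side': np.float64(0.87)})
0.176 (array([0.51848678, 0.176     , 0.03835467]), {'side': np.float64(0.867)})
0.19 (array([0.52229024, 0.19      , 0.03182902]), {'side': np.float64(0.863)})
```

View pics/o4.png

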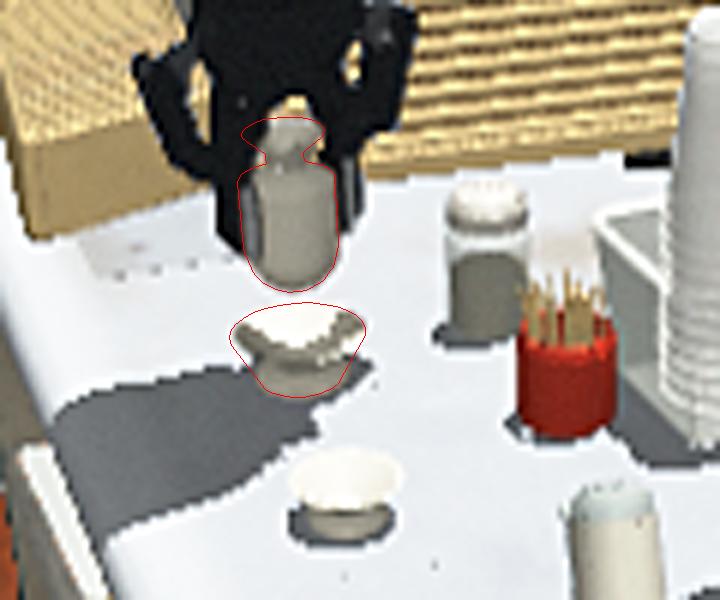

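View pics/o5.png

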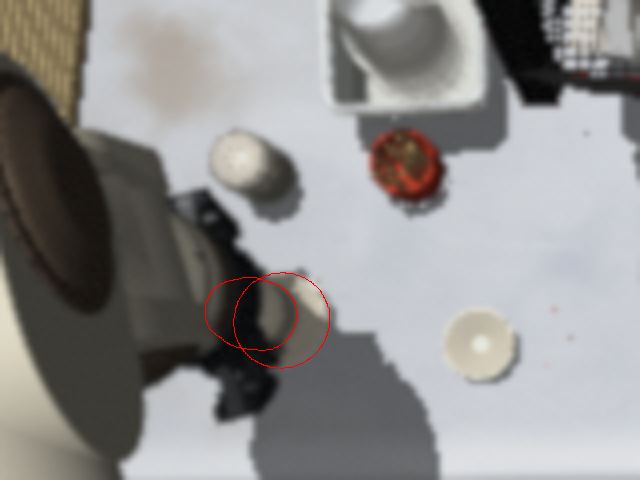

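```bash
python3 -m jog '[{"rotation":[0,0,0],"travel":[0,0,-10],"jaw":-0.3},{"rotation":[0,0,0],"travel":[0,0,-10],"jaw":-0.3},{"rotation":[0,0,0],"travel":[0,0,-8],"jaw":-0.3},{"rotation":[0,0,0],"travel":[0,0,-3],"jaw":-0.3},{"rotation":[0,0,0],"travel":[0,0,0],"jaw":-0.3}]'; python3 look.py k side,110,210,230,350,6
```

```text
time: 11.48
ee_pos: [0.5111, 0.1638, 0.0005]
tcp_rot: [-90.0, -0.0, 14.3]
wrist_force: [-0.0, 0.0, -2.2]
opening: 0.0431
```

View pics/k_side.png

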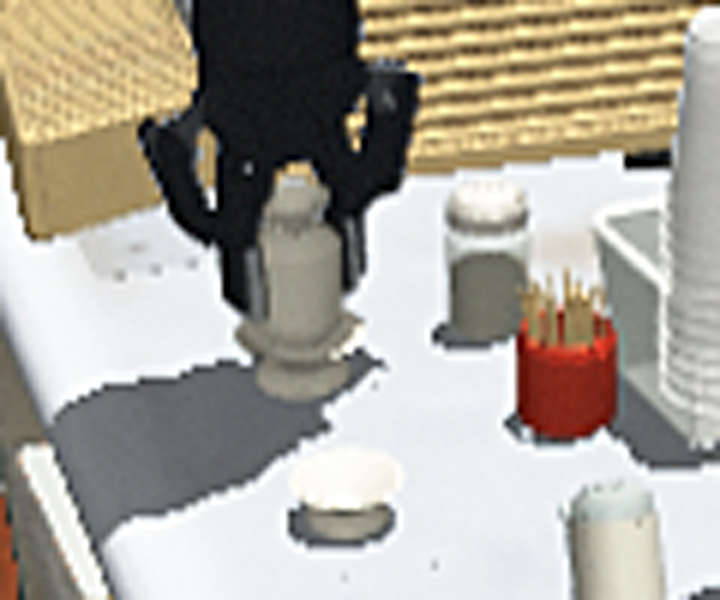

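```bash
for i in 1 ; do python3 -m jog '[{"rotation":[0,0,0],"travel":[0,0,-2],"jaw":-0.3},{"rotation":[0,0,0],"travel":[0,0,-2],"jaw":-0.3},{"rotation":[0,0,0],"travel":[0,0,0],"jaw":-0.3}]'; python3 -m jog '[{"rotation":[0,0,0],"travel":[0,0,-1],"jaw":-0.3},{"rotation":[0,0,0],"travel":[0,0,0],"jaw":-0.3}]'; python3 -m jog '[{"rotation":[0,0,0],"travel":[0,0,-1],"jaw":-0.3},{"rotation":[0,0,0],"travel":[0,0,0],"jaw":-0.3}]';  done
```

```text
time: 11.9
ee_pos: [0.5111, 0.1638, -0.0034]
tcp_rot: [-90.0, -0.1, 14.3]
wrist_force: [-0.4, 0.0, -1.1]
opening: 0.0431
time: 12.15
ee_pos: [0.5112, 0.1638, -0.0043]
tcp_rot: [-90.0, -0.1, 14.3]
wrist_force: [-0.1, 0.1, -1.3]
opening: 0.0432
time: 12.4
ee_pos: [0.5112, 0.1638, -0.0053]
tcp_rot: [-90.0, -0.1, 14.3]
wrist_force: [-0.4, -0.0, -1.4]
opening: 0.0437
```

```bash
python3 -m jog '[{"rotation":[0,0,0],"travel":[0,0,-1],"jaw":-0.3},{"rotation":[0,0,0],"travel":[0,0,0],"jaw":-0.3}]'; python3 -m jog '[{"rotation":[0,0,0],"travel":[0,0,-1],"jaw":-0.3},{"rotation":[0,0,0],"travel":[0,0,0],"jaw":-0.3}]'
```

```text
time: 12.65
ee_pos: [0.5112, 0.1638, -0.0064]
tcp_rot: [-90.0, -0.1, 14.3]
wrist_force: [-0.3, 0.8, -2.7]
opening: 0.0432
time: 12.9
ee_pos: [0.5113, 0.1639, -0.0071]
tcp_rot: [-90.0, -0.1, 14.3]
wrist_force: [0.2, -0.6, -1.5]
opening: 0.0434
```

```bash
python3 -m jog '[{"rotation":[0,0,0],"travel":[0,0,-1],"jaw":-0.3},{"rotation":[0,0,0],"travel":[0,0,0],"jaw":-0.3}]'; python3 -m jog '[{"rotation":[0,0,0],"travel":[0,0,-1],"jaw":-0.3},{"rotation":[0,0,0],"travel":[0,0,0],"jaw":-0.3}]'
```

```text
time: 13.15
ee_pos: [0.5115, 0.1641, -0.0074]
tcp_rot: [-90.0, -0.1, 14.3]
wrist_force: [-2.8, 1.5, 4.8]
opening: 0.0434
time: 13.4
ee_pos: [0.5116, 0.1643, -0.0075]
tcp_rot: [-90.0, -0.2, 14.3]
wrist_force: [-6.1, 0.7, 12.2]
opening: 0.0433
```

```bash
python3 -m jog '[{"rotation":[0,0,0],"travel":[-1,0,1.5],"jaw":-0.3},{"rotation":[0,0,0],"travel":[0,0,0],"jaw":-0.3}]'; python3 look.py l side,110,210,230,350,6
```

```text
time: 13.65
ee_pos: [0.5107, 0.164, -0.0072]
tcp_rot: [-90.0, -0.1, 14.3]
wrist_force: [-0.2, 1.6, 5.4]
opening: 0.0429
```

View pics/l_side.png

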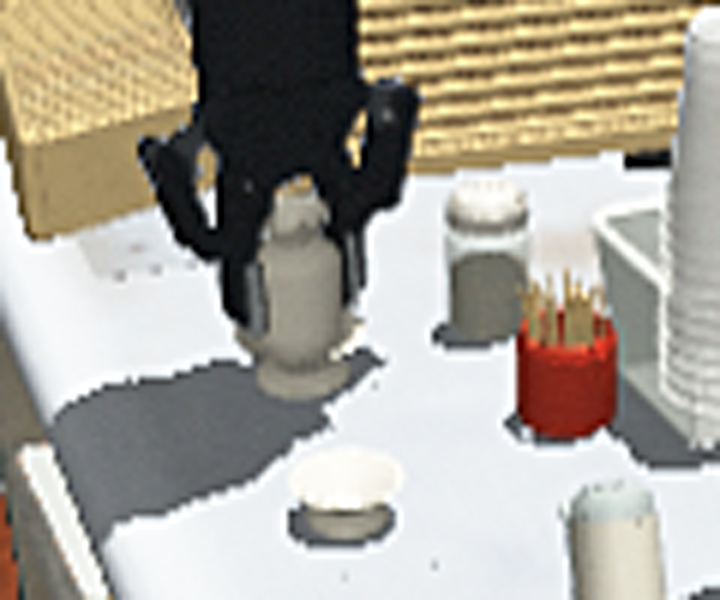

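```bash
python3 -m jog '[{"rotation":[0,0,0],"travel":[0,0,0.4],"jaw":0.03},{"rotation":[0,0,0],"travel":[0,0,0],"jaw":0.07},{"rotation":[0,0,0],"travel":[0,0,0],"jaw":0.15},{"rotation":[0,0,0],"travel":[0,0,0],"jaw":0.4},{"rotation":[0,0,0],"travel":[0,0,0],"jaw":0.5},{"rotation":[0,0,0],"travel":[0,0,0],"jaw":0.5}]'; python3 look.py m side,110,210,230,350,6
```

```text
time: 14.45
ee_pos: [0.5101, 0.1638, -0.0074]
tcp_rot: [-90.0, -0.1, 14.3]
wrist_force: [0.2, -0.4, -0.5]
opening: 0.0641
```

View pics/m_side.png

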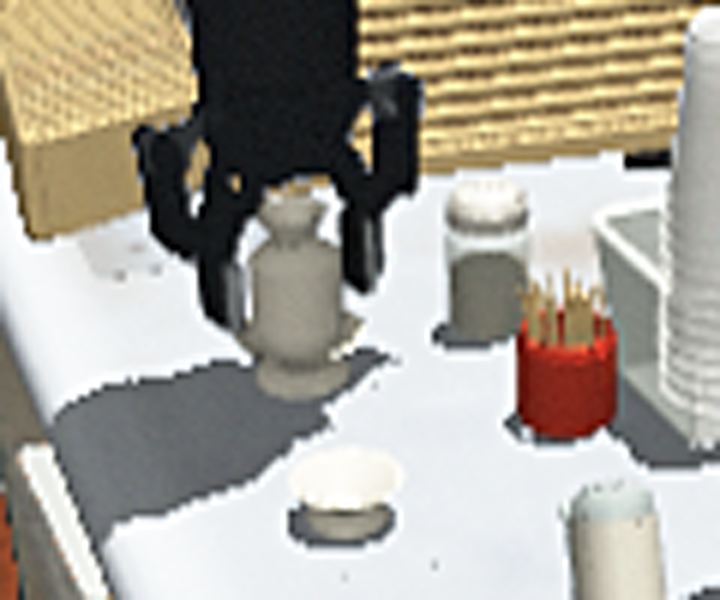

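```bash
python3 -m jog '[{"rotation":[0,0,0],"travel":[0,0,10],"jaw":0.5},{"rotation":[0,0,0],"travel":[0,0,30],"jaw":0.5},{"rotation":[0,0,0],"travel":[0,0,50],"jaw":0.5},{"rotation":[0,0,0],"travel":[0,-10,50],"jaw":0.5},{"rotation":[0,0,-8],"travel":[5,-45,10],"jaw":0.5},{"rotation":[0,0,-7.6],"travel":[8,-50,0],"jaw":0.5},{"rotation":[-8.7,0.2,0],"travel":[8,-50,0],"jaw":0.5},{"rotation":[-8.7,0.2,0],"travel":[8,-50,0],"jaw":0.5}]'; python3 -m jog '[{"rotation":[-8.6,0.2,0],"travel":[8,-45,-20],"jaw":0.5},{"rotation":[0,0,0],"travel":[8,-16,-20],"jaw":0.5},{"rotation":[0,0,0],"travel":[0,0,0],"jaw":0.5},{"rotation":[0,0,0],"travel":[0,0,0],"jaw":0.5}]'; python3 look.py n side,110,250,250,390,5
```

```text
time: 15.5
ee_pos: [0.5397, -0.0434, 0.1444]
tcp_rot: [-107.7, -0.2, -1.4]
wrist_force: [-0.5, 0.5, -0.4]
opening: 0.0641
time: 16.0
ee_pos: [0.5554, -0.1019, 0.1039]
tcp_rot: [-116.0, -0.1, -1.3]
wrist_force: [0.2, 0.4, 0.4]
opening: 0.0644
```

View pics/n_side.png

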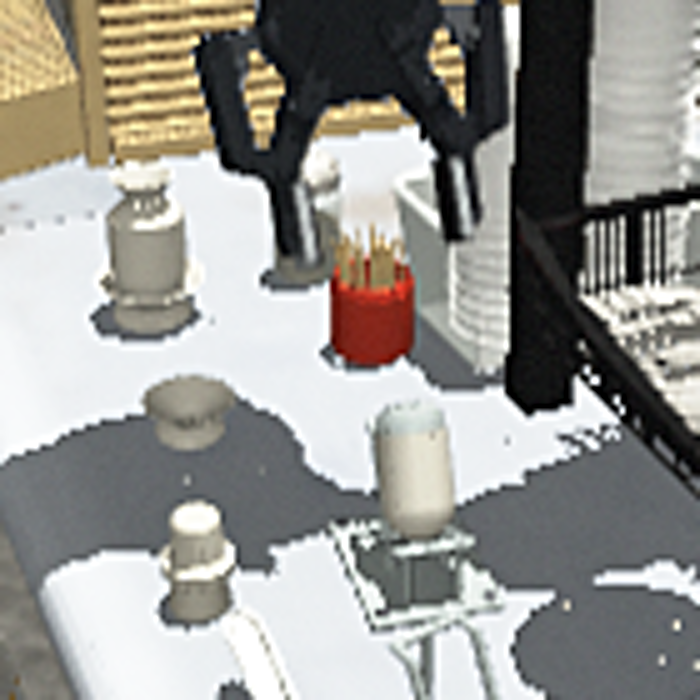

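```bash
python3 -m jog '[{"rotation":[0,0,0],"travel":[0,-4,-14],"jaw":0.5},{"rotation":[0,0,0],"travel":[0,-7,-15],"jaw":0.5},{"rotation":[0,0,0],"travel":[-1,-7,-16],"jaw":0.5},{"rotation":[0,0,0],"travel":[0,-6,-15],"jaw":0.5},{"rotation":[0,0,0],"travel":[0,0,0],"jaw":0.5},{"rotation":[0,0,0],"travel":[0,0,0],"jaw":0.5}]'; python3 look.py p side,160,240,290,370,7;  python3 - <<'E'
from h import *
print(bot.get_obs()["ee_pos"])
o=np.array([.5543,-.135,.0253]);Rm=R.from_euler("z",-1.4,degrees=True)*R.from_euler("x",-26,degrees=True)
for s in(.02,.03,.04,.05,.06,.07):
  print(s,[((proj("side",o+Rm.apply([x,y,s]))-[290,160])*7).round().tolist() for x in(-.032,.032) for y in (-.011,.011)])
E
```

```text
time: 16.8
ee_pos: [0.5544, -0.1262, 0.043]
tcp_rot: [-116.0, -0.1, -1.3]
wrist_force: [-0.4, 0.2, -0.8]
opening: 0.0637
[ 0.55461071 -0.12613516  0.04323271]
0.02 [[216.0, 365.0], [196.0, 357.0], [405.0, 325.0], [380.0, 319.0]]
0.03 [[211.0, 334.0], [191.0, 327.0], [400.0, 295.0], [376.0, 289.0]]
0.04 [[206.0, 303.0], [186.0, 296.0], [396.0, 264.0], [371.0, 259.0]]
0.05 [[201.0, 271.0], [181.0, 266.0], [391.0, 233.0], [366.0, 229.0]]
0.06 [[196.0, 240.0], [176.0, 235.0], [386.0, 202.0], [362.0, 199.0]]
0.07 [[191.0, 208.0], [171.0, 204.0], [382.0, 171.0], [357.0, 168.0]]
```

View pics/p_side.png

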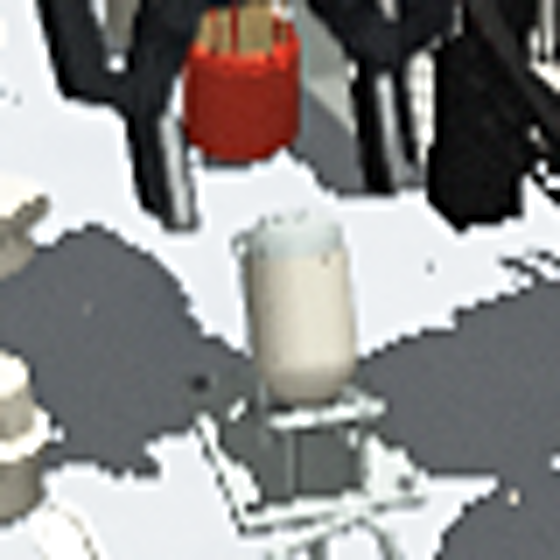

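```bash
python3 - <<'E'
from ov import *
m=bot.trace("side","small_cruet")
for r in m[:2]:
    ys,xs=np.where(r["mask"]);print(r["xy"],r["score"],xs.min(),xs.max(),ys.min(),ys.max())
M=np.load("m0.npz")
for ms in ({"side":m[0]["mask"],"top":M["top_small_cruet"]},{"side":m[0]["mask"]},{"top":M["top_small_cruet"]}):
  for fr in ([0,1,4],[0,1]):
    r=fit("small_cruet",ms,[.5543,-.135,.0253,26,-1.4],fr,[{0:.006,1:.006,4:6}[i] for i in fr]);print(r)
overlay("side","pics/p_side_full.png",[("small_cruet",[.5543,-.135,.0253,26,-1.4])],(160,240,290,370),7,"pics/o6.png")
E
```

```text
[331.5, 202.8] 0.65 325 340 191 216
(array([ 5.54179835e-01, -1.34773272e-01,  2.53000000e-02,  2.60000000e+01,
       -4.45834373e+00]), {'side': np.float64(0.914), 'top': np.float64(0.864)})
(array([ 5.54683748e-01, -1.35230242e-01,  2.53000000e-02,  2.60000000e+01,
       -1.40000000e+00]), {'side': np.float64(0.902), 'top': np.float64(0.869)})
(array([ 5.55473024e-01, -1.33688992e-01,  2.53000000e-02,  2.60000000e+01,
       -5.02508083e+00]), {'side': np.float64(0.936)})
(array([ 5.56668945e-01, -1.32821484e-01,  2.53000000e-02,  2.60000000e+01,
       -1.40000000e+00]), {'side': np.float64(0.93)})
(array([ 5.52987912e-01, -1.35518594e-01,  2.53000000e-02,  2.60000000e+01,
       -4.26099718e+00]), {'top': np.float64(0.883)})
(array([ 5.53715689e-01, -1.35505403e-01,  2.53000000e-02,  2.60000000e+01,
       -1.40000000e+00]), {'top': np.float64(0.885)})
```

View pics/o6.png

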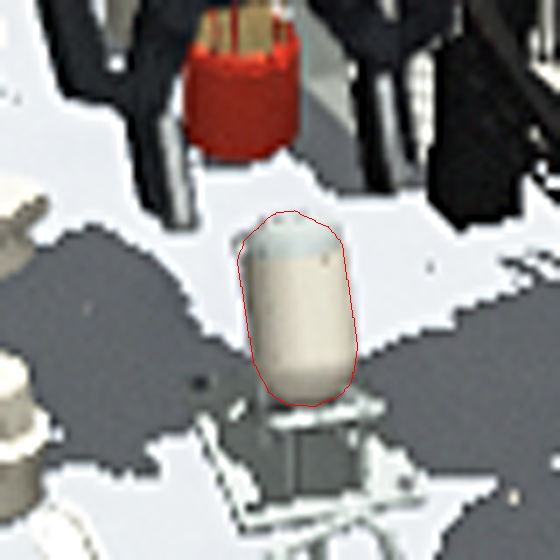

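```bash
python3 -m jog '[{"rotation":[0,0,-2.7],"travel":[0,-5,-10],"jaw":0.5},{"rotation":[0,0,0],"travel":[0,-5,-10],"jaw":0.5},{"rotation":[0,0,0],"travel":[0,-5,-10],"jaw":0.5},{"rotation":[0,0,0],"travel":[0,0,0],"jaw":0.5},{"rotation":[0,0,0],"travel":[0,0,0],"jaw":0.5}]'; python3 look.py q side,160,240,290,370,7
```

```text
time: 17.52
ee_pos: [0.5543, -0.1412, 0.0129]
tcp_rot: [-116.0, -0.1, -4.0]
wrist_force: [0.7, -0.3, 0.4]
opening: 0.064
```

View pics/q_side.png

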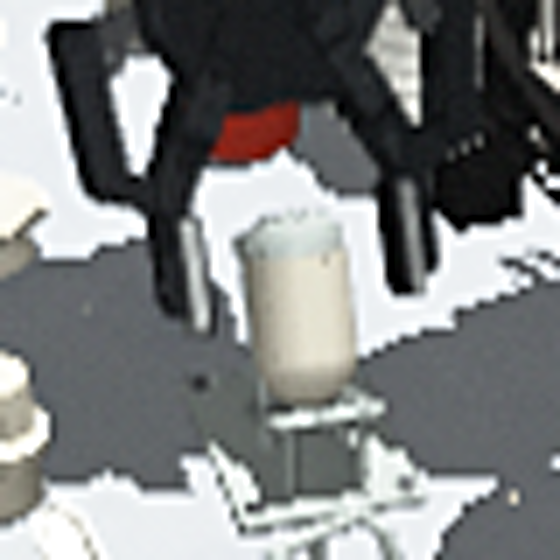

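```bash
python3 -m jog '[{"rotation":[0,0,0],"travel":[0,-4,-9],"jaw":0.5},{"rotation":[0,0,0],"travel":[0,0,0],"jaw":0.5},{"rotation":[0,0,0],"travel":[0,0,0],"jaw":0.2},{"rotation":[0,0,0],"travel":[0,0,0],"jaw":0},{"rotation":[0,0,0],"travel":[0,0,0],"jaw":-0.2},{"rotation":[0,0,0],"travel":[0,0,0],"jaw":-0.5},{"rotation":[0,0,0],"travel":[0,0,0],"jaw":-0.5},{"rotation":[0,0,0],"travel":[0,0,0],"jaw":-0.5}]' 25; python3 look.py r side,160,240,290,370,7
```

```text
time: 18.58
ee_pos: [0.5533, -0.1453, 0.0038]
tcp_rot: [-116.0, 0.0, -4.0]
wrist_force: [-4.7, 0.1, 3.4]
opening: 0.0334
```

View pics/r_side.png

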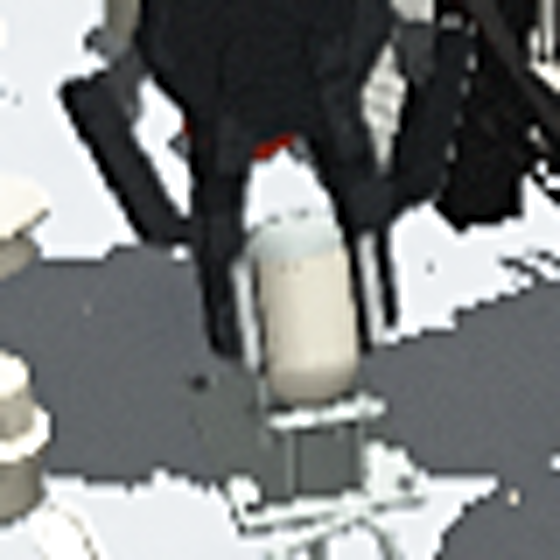

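```bash
python3 -m jog '[{"rotation":[0,0,0],"travel":[0,0,4],"jaw":-0.5},{"rotation":[0,0,0],"travel":[0,0,8],"jaw":-0.5},{"rotation":[0,0,0],"travel":[0,0,20],"jaw":-0.5},{"rotation":[0,0,0],"travel":[-5,0,35],"jaw":-0.5},{"rotation":[4,-0.3,0],"travel":[-10,10,35],"jaw":-0.5},{"rotation":[8,-0.6,0],"travel":[-10,30,0],"jaw":-0.5},{"rotation":[8,-0.6,0],"travel":[-10,45,0],"jaw":-0.5},{"rotation":[6,-0.3,0],"travel":[-10,45,0],"jaw":-0.5}]'; python3 -m jog '[{"rotation":[0,0,0],"travel":[-10,35,-20],"jaw":-0.5},{"rotation":[0,0,0],"travel":[-5,14,-20],"jaw":-0.5},{"rotation":[0,0,0],"travel":[0,0,0],"jaw":-0.5},{"rotation":[0,0,0],"travel":[0,0,0],"jaw":-0.5}]'; python3 look.py s side,120,240,250,370,5; python3 -c "
from h import *
o=bot.get_obs()
print(o['ee_pos'],o['time'],o['tcp_rot'],o['wrist_force'])"
```

```text
time: 19.62
ee_pos: [0.5094, -0.0143, 0.1071]
tcp_rot: [-89.7, -0.2, -4.1]
wrist_force: [-0.3, 0.6, -2.5]
opening: 0.0329
time: 20.12
ee_pos: [0.4949, 0.0335, 0.0668]
tcp_rot: [-89.9, -0.1, -4.0]
wrist_force: [-0.0, -0.8, -0.9]
opening: 0.0336
[0.4950472  0.0333507  0.06687059] 20.175 [-89.94358029  -0.13975346  -4.0648324 ] [-0.54431405 -0.46947537  0.2400801 ]
```

View pics/s_side.png

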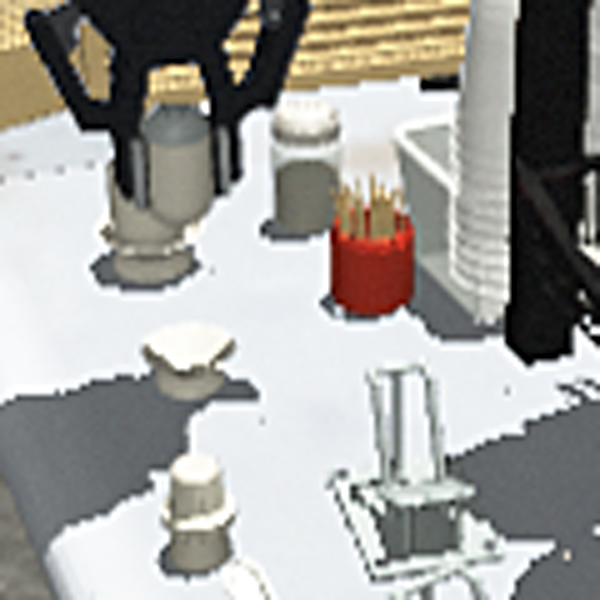

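```bash
python3 - <<'E'
from ov import *
it=[("small_cruet",[.495,.0335,.091]),("small_stand",[.4938,.0335,0])]
overlay("side","pics/s_side_full.png",it,(120,240,250,370),5,"pics/o7.png")
m=bot.trace("side","small_stand")
for r in m[:2]:
    ys,xs=np.where(r["mask"]);print(r["xy"],r["score"],xs.min(),xs.max(),ys.min(),ys.max())
    print(fit("small_stand",{"side":r["mask"]},[.4938,.0335,0],[0,1],[.006,.006]))
E
```

```text
[286.7, 195.0] 0.45 278 296 185 199
(array([0.49424769, 0.0294917 , 0.        ]), {'side': np.float64(0.91)})
[289.2, 221.1] 0.25 282 296 211 234
(array([0.492 , 0.0317, 0.    ]), {'side': np.float64(0.0)})
```

View pics/o7.png

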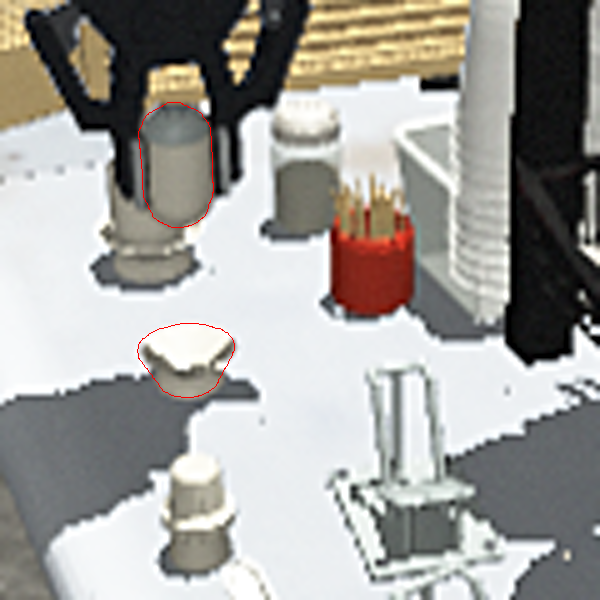

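```bash
python3 -m jog '[{"rotation":[0,0,0],"travel":[0,0,-15],"jaw":-0.5},{"rotation":[0,0,0],"travel":[0,0,-25],"jaw":-0.5},{"rotation":[0,0,0],"travel":[-1,0,-20],"jaw":-0.5},{"rotation":[0,0,0],"travel":[0,0,-10],"jaw":-0.5},{"rotation":[0,0,0],"travel":[0,0,-4],"jaw":-0.5},{"rotation":[0,0,0],"travel":[0,0,0],"jaw":-0.5},{"rotation":[0,0,0],"travel":[0,0,0],"jaw":-0.5}]';python3 look.py t side,120,240,250,370,5; python3 -m jog '[{"rotation":[0,0,0],"travel":[0,0,-1.5],"jaw":-0.5},{"rotation":[0,0,0],"travel":[0,0,-1.5],"jaw":-0.5},{"rotation":[0,0,0],"travel":[0,0,0],"jaw":-0.5}]'
```

```text
time: 21.1
ee_pos: [0.4937, 0.0338, -0.0076]
tcp_rot: [-89.9, -0.1, -4.0]
wrist_force: [0.6, -0.5, -0.1]
opening: 0.0335
time: 21.52
ee_pos: [0.4931, 0.0338, -0.0115]
tcp_rot: [-89.9, -0.0, -4.0]
wrist_force: [-0.1, -0.2, -1.2]
opening: 0.0335
```

View pics/t_side.png

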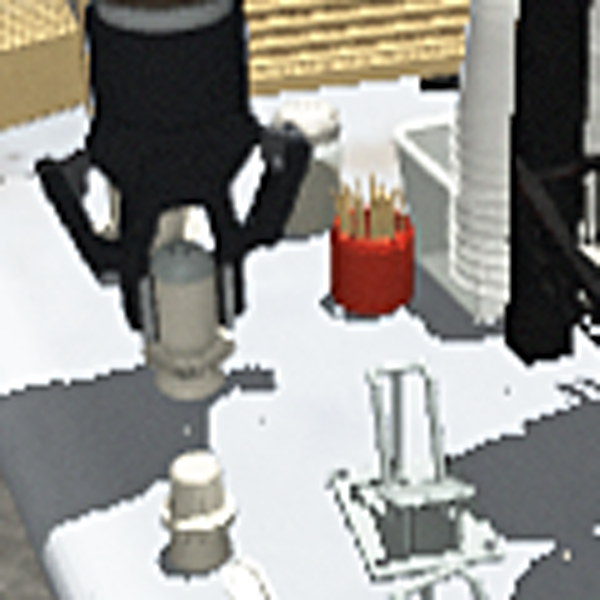

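```bash
for i in 1 2 3; do :; done; python3 -m jog '[{"rotation":[0,0,0],"travel":[0,0,-1],"jaw":-0.5},{"rotation":[0,0,0],"travel":[0,0,0],"jaw":-0.5}]'; python3 -m jog '[{"rotation":[0,0,0],"travel":[0,0,-1],"jaw":-0.5},{"rotation":[0,0,0],"travel":[0,0,0],"jaw":-0.5}]'
```

```text
time: 21.78
ee_pos: [0.4932, 0.0338, -0.0124]
tcp_rot: [-89.9, -0.0, -4.0]
wrist_force: [-0.8, 0.0, -0.2]
opening: 0.0332
time: 22.02
ee_pos: [0.4932, 0.0338, -0.0134]
tcp_rot: [-89.9, -0.0, -4.0]
wrist_force: [0.0, 0.4, -0.2]
opening: 0.0335
```

```bash
python3 -m jog '[{"rotation":[0,0,0],"travel":[0,0,-1],"jaw":-0.5},{"rotation":[0,0,0],"travel":[0,0,0],"jaw":-0.5}]'; python3 -m jog '[{"rotation":[0,0,0],"travel":[0,0,-1],"jaw":-0.5},{"rotation":[0,0,0],"travel":[0,0,0],"jaw":-0.5}]'
```

```text
time: 22.28
ee_pos: [0.4933, 0.0338, -0.0143]
tcp_rot: [-89.9, -0.1, -4.0]
wrist_force: [0.3, -0.8, -1.5]
opening: 0.0336
time: 22.52
ee_pos: [0.4938, 0.0338, -0.0148]
tcp_rot: [-89.9, -0.1, -4.0]
wrist_force: [0.7, 0.4, 4.3]
opening: 0.0338
```

```bash
python3 -m jog '[{"rotation":[0,0,0],"travel":[0,0,0.2],"jaw":-0.2},{"rotation":[0,0,0],"travel":[0,0,0],"jaw":-0.15},{"rotation":[0,0,0],"travel":[0,0,0],"jaw":-0.05},{"rotation":[0,0,0],"travel":[0,0,0],"jaw":0.2},{"rotation":[0,0,0],"travel":[0,0,0],"jaw":0.4},{"rotation":[0,0,0],"travel":[0,0,0],"jaw":0.4}]'; python3 look.py u side,120,240,250,370,5
```

```text
time: 23.28
ee_pos: [0.4932, 0.0338, -0.0152]
tcp_rot: [-89.9, -0.0, -4.0]
wrist_force: [-0.2, 0.1, -0.0]
opening: 0.0598
```

View pics/u_side.png

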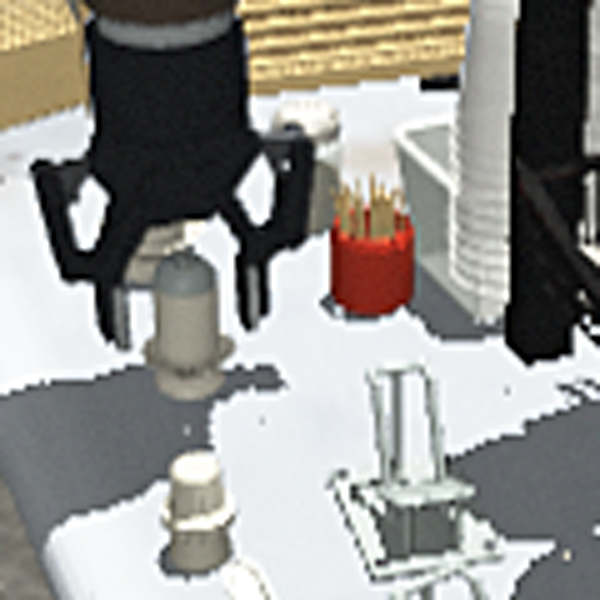

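```bash
python3 -m jog '[{"rotation":[0,0,0],"travel":[0,0,8],"jaw":0.4},{"rotation":[0,0,0],"travel":[0,0,30],"jaw":0.4},{"rotation":[0,0,0],"travel":[0,0,45],"jaw":0.4},{"rotation":[0,0,0],"travel":[0,-30,40],"jaw":0.2},{"rotation":[0,0,0],"travel":[-3,-55,0],"jaw":0.1},{"rotation":[0,0,0],"travel":[-4,-55,0],"jaw":0.1},{"rotation":[0,0,0],"travel":[-4,-55,0],"jaw":0.1},{"rotation":[0,0,0],"travel":[-4,-55,0],"jaw":0.1}]';  python3 -m jog '[{"rotation":[0,0,0],"travel":[-4,-55,0],"jaw":0.1},{"rotation":[0,0,0],"travel":[-4,-55,-20],"jaw":0.1},{"rotation":[0,0,0],"travel":[0,-50,-35],"jaw":0.1},{"rotation":[0,0,0],"travel":[0,0,-15],"jaw":0.1},{"rotation":[0,0,0],"travel":[0,0,0],"jaw":0.1}]'; python3 look.py v side,230,340,290,400,5.4 top,180,260,360,460,7; python3 -c "
from h import *
o=bot.get_obs()
print(o['ee_pos'],o['time'],o['tcp_rot'],o['wrist_force'],o['opening'])
print(((proj('top',[.4705,-.376,.05])-[360,180])*7),((proj('side',[.4705,-.376,.05])-[290,230])*5.4))
"
```

```text
time: 24.32
ee_pos: [0.478, -0.218, 0.1087]
tcp_rot: [-90.0, -0.1, -4.0]
wrist_force: [0.7, 0.4, 0.5]
opening: 0.0472
time: 24.95
ee_pos: [0.4695, -0.3755, 0.0369]
tcp_rot: [-89.9, 0.1, -4.1]
wrist_force: [0.2, -0.3, 0.5]
opening: 0.0471
[ 0.47078431 -0.37555193  0.03917178] 25.05 [-89.97504579  -0.10247614  -3.98665609] [ 0.54853129 -0.03876657  0.88604548] 0.0469477899838154
[376.64036143 357.83333143] [295.06904665 347.10224859]
```

View pics/v_side.png

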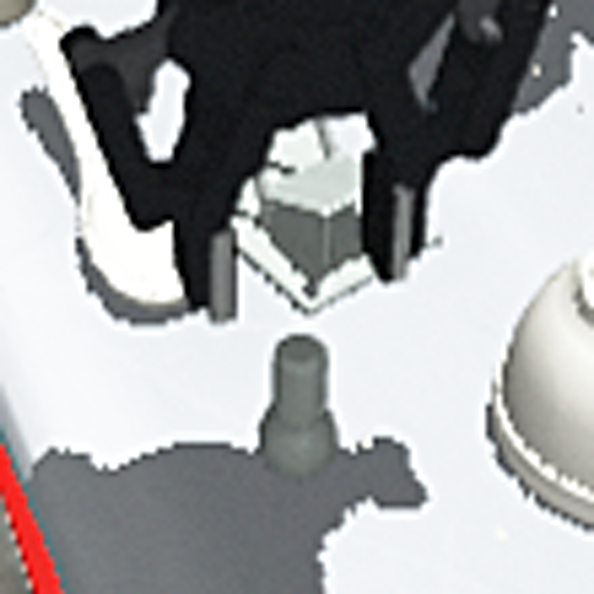

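View pics/v_top.png

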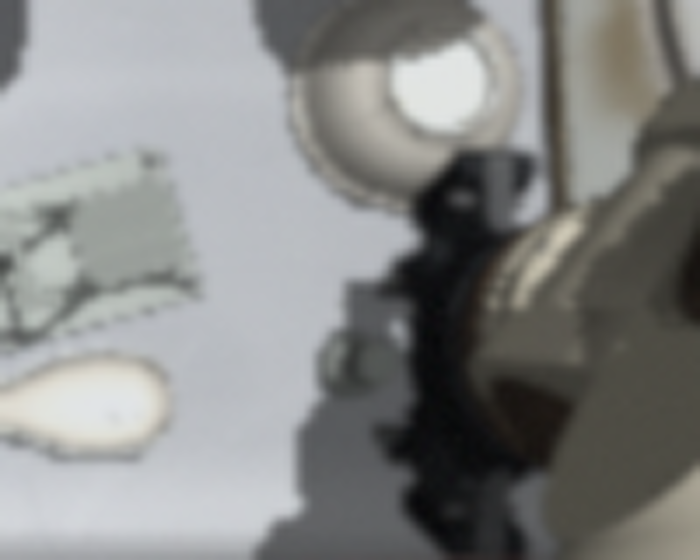

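```bash
python3 -m jog '[{"rotation":[0,0,0],"travel":[0,0,-15],"jaw":0.1},{"rotation":[0,0,0],"travel":[0,0,-20],"jaw":0.1},{"rotation":[0,0,0],"travel":[0,0,-12],"jaw":0.1},{"rotation":[0,0,0],"travel":[0,0,-5],"jaw":0.1},{"rotation":[0,0,0],"travel":[0,0,0],"jaw":0.1}]'; python3 look.py w side,230,340,290,400,5.4
```

```text
time: 25.68
ee_pos: [0.4703, -0.3761, -0.0141]
tcp_rot: [-89.9, -0.0, -4.0]
wrist_force: [0.7, -0.1, -0.0]
opening: 0.0472
```

View pics/w_side.png

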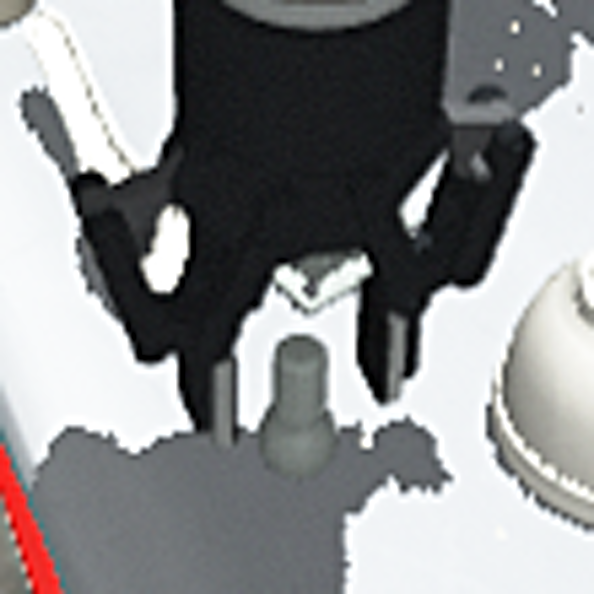

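```bash
python3 -c "
from h import *
for h in(0,.01,.02,.025,.03,.035,.05): print(h,[((proj('side',[.4705+x,-.376,h])-[290,230])*5.4).round() for x in (-.0235,0,.0235)])"
```

```text
0 [array([223., 482.]), array([291., 460.]), array([358., 439.])]
0.01 [array([223., 460.]), array([292., 438.]), array([360., 417.])]
0.02 [array([223., 438.]), array([293., 416.]), array([361., 395.])]
0.025 [array([223., 426.]), array([293., 405.]), array([361., 383.])]
0.03 [array([223., 415.]), array([294., 393.]), array([362., 372.])]
0.035 [array([224., 404.]), array([294., 382.]), array([363., 361.])]
0.05 [array([224., 369.]), array([295., 347.]), array([365., 326.])]
```

```bash
python3 -m jog '[{"rotation":[0,0,0],"travel":[1.5,0,5],"jaw":0.1},{"rotation":[0,0,0],"travel":[0,0,0],"jaw":-0.1},{"rotation":[0,0,0],"travel":[0,0,0],"jaw":-0.25},{"rotation":[0,0,0],"travel":[0,0,0],"jaw":-0.35},{"rotation":[0,0,0],"travel":[0,0,0],"jaw":-0.35}]' 25; python3 look.py x side,230,340,290,400,5.4
```

```text
time: 26.35
ee_pos: [0.4717, -0.3762, -0.0093]
tcp_rot: [-89.9, -0.0, -4.0]
wrist_force: [-0.3, 0.1, 0.5]
opening: 0.0273
```

View pics/x_side.png

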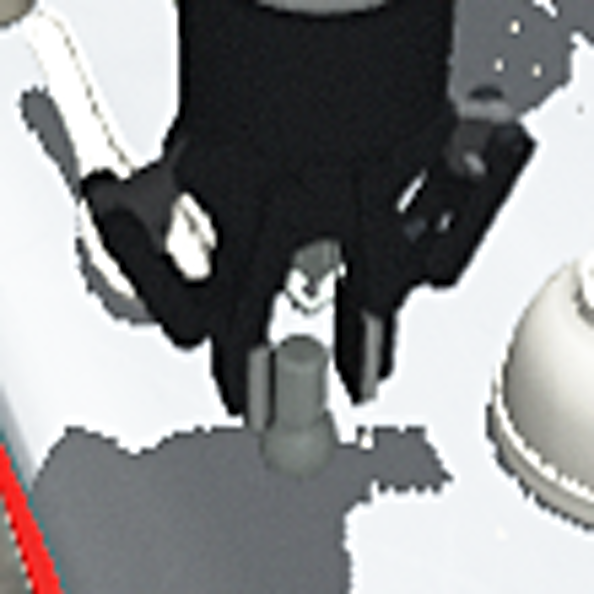

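```bash
python3 -m jog '[{"rotation":[0,0,0],"travel":[0,0,0],"jaw":-0.45},{"rotation":[0,0,0],"travel":[0,0,0],"jaw":-0.55},{"rotation":[0,0,0],"travel":[0,0,0],"jaw":-0.65},{"rotation":[0,0,0],"travel":[0,0,0],"jaw":-0.8},{"rotation":[0,0,0],"travel":[0,0,0],"jaw":-0.8}]' 25; python3 look.py y side,230,340,290,400,5.4
```

```text
time: 27.02
ee_pos: [0.4717, -0.3762, -0.0091]
tcp_rot: [-89.9, -0.0, -4.0]
wrist_force: [-0.9, -0.9, 0.5]
opening: 0.016
```

View pics/y_side.png

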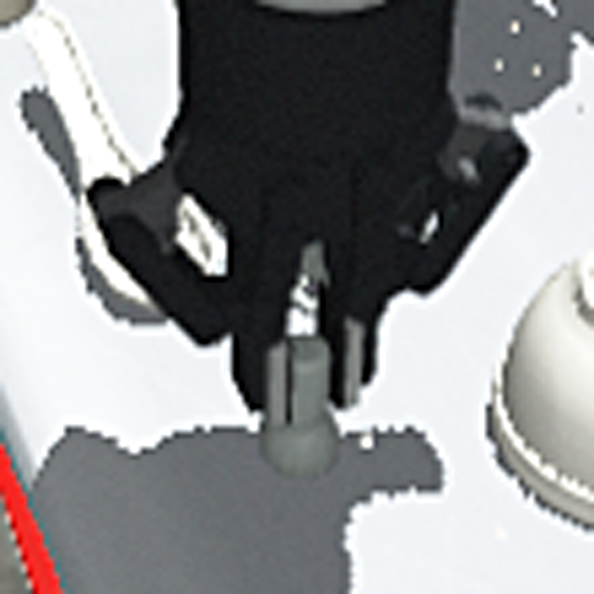

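```bash
python3 -m jog '[{"rotation":[0,0,0],"travel":[0,0,5],"jaw":-0.8},{"rotation":[0,0,0],"travel":[0,0,20],"jaw":-0.8},{"rotation":[0,0,0],"travel":[0,0,45],"jaw":-0.8},{"rotation":[0,0,0],"travel":[0,10,50],"jaw":-0.8},{"rotation":[0,0,0],"travel":[4,40,30],"jaw":-0.8},{"rotation":[0,0,0],"travel":[4,50,0],"jaw":-0.8},{"rotation":[0,0,0],"travel":[4,55,0],"jaw":-0.8},{"rotation":[0,0,0],"travel":[4,55,0],"jaw":-0.8}]' 25;python3 -m jog '[{"rotation":[0,0,0],"travel":[4,55,0],"jaw":-0.8},{"rotation":[0,0,0],"travel":[4,55,0],"jaw":-0.8},{"rotation":[0,0,0],"travel":[4,55,0],"jaw":-0.8},{"rotation":[0,0,0],"travel":[4,55,0],"jaw":-0.8},{"rotation":[0,0,0],"travel":[4,50,0],"jaw":-0.8},{"rotation":[0,0,0],"travel":[0,0,0],"jaw":-0.8}]' ; python3 look.py z side,100,210,230,350,6 top,190,250,170,270,7
```

```text
time: 28.08
ee_pos: [0.4876, -0.1647, 0.1413]
tcp_rot: [-89.9, -0.1, -4.1]
wrist_force: [0.0, -0.0, -0.9]
opening: 0.0158
time: 28.82
ee_pos: [0.5075, 0.1067, 0.1409]
tcp_rot: [-89.9, -0.0, -3.8]
wrist_force: [0.0, 0.1, -0.5]
opening: 0.0159
```

View pics/z_side.png

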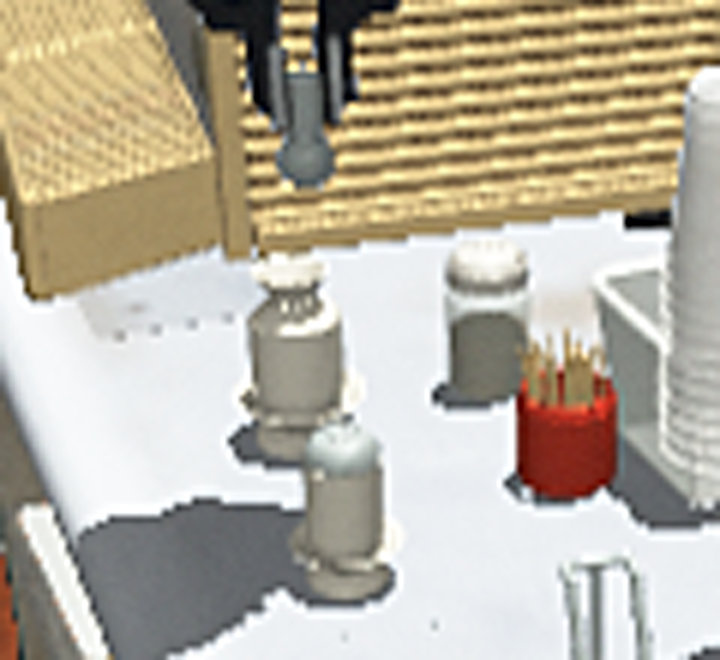

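View pics/z_top.png

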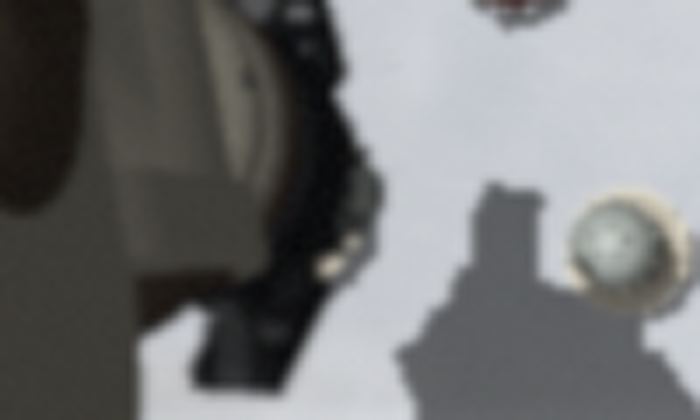

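```bash
python3 - <<'E'
from ov import *
ob=bot.get_obs();p=ob["ee_pos"];print(p)
bot.camera("side")
m=bot.trace("side","large_cruet")[0];print(m["xy"],m["score"])
print(fit("large_cruet",{"side":m["mask"]},[.511,.164,.009],[0,1],[.006,.006]))
for r in bot.trace("side","stopper")[:1]:
    print(r["xy"],r["score"]);print(fit("stopper",{"side":r["mask"]},[p[0],p[1],p[2]+.0091],[0,1],[.006,.006]),fit("stopper",{"side":r["mask"]},[p[0],p[1],p[2]+.0091],[0,2],[.006,.006]))
it=[("large_cruet",[.511,.164,.009]),("stopper",[p[0],p[1],p[2]+.0091]),("small_cruet",[.4938,.0335,.009])]
overlay("side","pics/z_side_full.png",it,(100,210,230,350),6,"pics/o8.png")
E
```

```text
[0.50757195 0.10410051 0.1409783 ]
[276.5, 158.1] 0.85
(array([0.51238896, 0.16119512, 0.009     ]), {'side': np.float64(0.873)})
[288.9, 223.0] 0.54
(array([0.50577195, 0.10230051, 0.1500783 ]), {'side': np.float64(0.0)}) (array([0.50577195, 0.10410051, 0.1482783 ]), {'side': np.float64(0.0)})
```

View pics/o8.png

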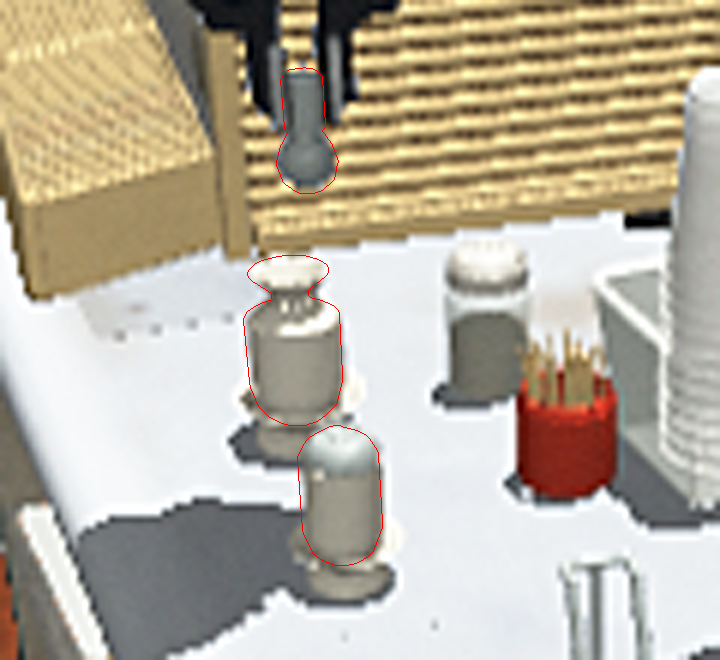

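```bash
python3 -m jog '[{"rotation":[0,0,0],"travel":[1,25,0],"jaw":-0.8},{"rotation":[0,0,0],"travel":[1,25,-10],"jaw":-0.8},{"rotation":[0,0,0],"travel":[1,9,-20],"jaw":-0.8},{"rotation":[0,0,0],"travel":[0,0,-20],"jaw":-0.8},{"rotation":[0,0,0],"travel":[0,0,-8],"jaw":-0.8},{"rotation":[0,0,0],"travel":[0,0,0],"jaw":-0.8},{"rotation":[0,0,0],"travel":[0,0,0],"jaw":-0.8}]'; python3 look.py za side,100,210,230,350,6; python3 -c "
from h import *
o=bot.get_obs()
print(o['ee_pos'],o['time'],o['tcp_rot'],o['wrist_force'],o['opening'])"
```

```text
time: 29.95
ee_pos: [0.5112, 0.1625, 0.0838]
tcp_rot: [-89.9, -0.1, -4.1]
wrist_force: [0.2, 0.4, -0.4]
opening: 0.0157
[0.51121822 0.16264313 0.08381478] 30.0 [-89.9165467   -0.11487631  -4.06984295] [-0.49123581  0.25234646 -0.65552796] 0.016011227183067113
```

View pics/za_side.png

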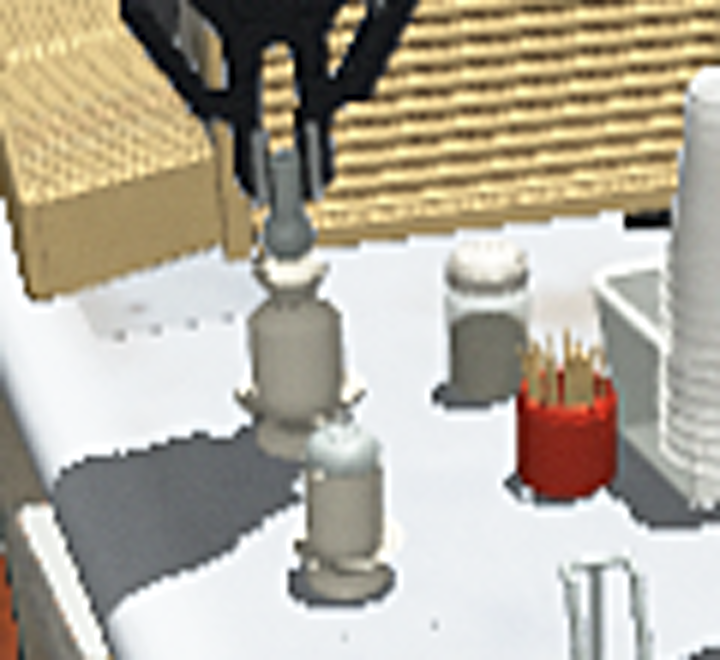

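```bash
python3 -m jog '[{"rotation":[0,0,0],"travel":[0,1,-5],"jaw":-0.8},{"rotation":[0,0,0],"travel":[0,0,-5],"jaw":-0.8},{"rotation":[0,0,0],"travel":[0,0,-2],"jaw":-0.8},{"rotation":[0,0,0],"travel":[0,0,0],"jaw":-0.8},{"rotation":[0,0,0],"travel":[0,0,0],"jaw":-0.8}]'; python3 -m jog '[{"rotation":[0,0,0],"travel":[0,0,-1],"jaw":-0.8},{"rotation":[0,0,0],"travel":[0,0,0],"jaw":-0.8}]';python3 -m jog '[{"rotation":[0,0,0],"travel":[0,0,-1],"jaw":-0.8},{"rotation":[0,0,0],"travel":[0,0,0],"jaw":-0.8}]'
```

```text
time: 30.62
ee_pos: [0.5108, 0.1638, 0.0709]
tcp_rot: [-89.9, -0.1, -4.0]
wrist_force: [0.3, 0.7, -0.5]
opening: 0.016
time: 30.88
ee_pos: [0.5107, 0.1638, 0.0698]
tcp_rot: [-89.9, -0.0, -4.0]
wrist_force: [-0.4, 0.0, -0.3]
opening: 0.016
time: 31.12
ee_pos: [0.5107, 0.1638, 0.0688]
tcp_rot: [-89.9, -0.0, -4.0]
wrist_force: [0.3, 0.2, -0.8]
opening: 0.0156
```

```bash
python3 -m jog '[{"rotation":[0,0,0],"travel":[0,0,-1],"jaw":-0.8},{"rotation":[0,0,0],"travel":[0,0,0],"jaw":-0.8},{"rotation":[0,0,0],"travel":[0,0,0],"jaw":-0.8}]';python3 -m jog '[{"rotation":[0,0,0],"travel":[0,0,-1],"jaw":-0.8},{"rotation":[0,0,0],"travel":[0,0,0],"jaw":-0.8},{"rotation":[0,0,0],"travel":[0,0,0],"jaw":-0.8}]'; python3 look.py zb side,100,210,230,350,6
```

```text
time: 31.5
ee_pos: [0.5107, 0.1638, 0.0679]
tcp_rot: [-89.9, -0.0, -4.0]
wrist_force: [0.1, 0.8, -1.2]
opening: 0.0157
time: 31.88
ee_pos: [0.5107, 0.1638, 0.0668]
tcp_rot: [-89.9, -0.0, -4.0]
wrist_force: [-0.2, 1.0, -1.3]
opening: 0.0159
```

View pics/zb_side.png

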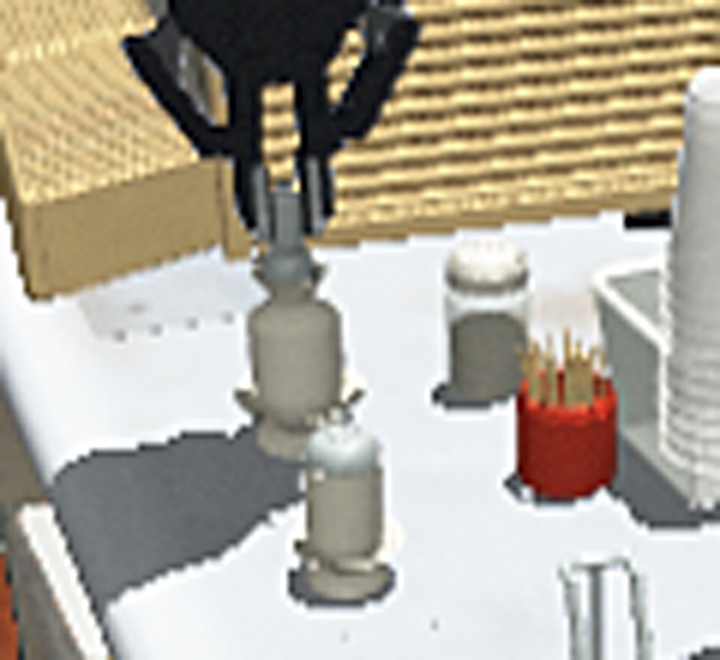

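```bash
python3 -m jog '[{"rotation":[0,0,0],"travel":[0,0,-0.7],"jaw":-0.8},{"rotation":[0,0,0],"travel":[0,0,0],"jaw":-0.8},{"rotation":[0,0,0],"travel":[0,0,0],"jaw":-0.8}]';python3 -m jog '[{"rotation":[0,0,0],"travel":[0,0,-0.7],"jaw":-0.8},{"rotation":[0,0,0],"travel":[0,0,0],"jaw":-0.8},{"rotation":[0,0,0],"travel":[0,0,0],"jaw":-0.8}]'
```

```text
time: 32.3
ee_pos: [0.5107, 0.1638, 0.0661]
tcp_rot: [-89.9, -0.0, -4.0]
wrist_force: [-0.4, 0.2, -0.0]
opening: 0.0161
time: 32.67
ee_pos: [0.5108, 0.1639, 0.0656]
tcp_rot: [-89.9, -0.1, -4.0]
wrist_force: [0.4, -0.2, 0.9]
opening: 0.016
```

```bash
python3 -m jog '[{"rotation":[0,0,0],"travel":[0,0,-0.5],"jaw":-0.8},{"rotation":[0,0,0],"travel":[0,0,0],"jaw":-0.8},{"rotation":[0,0,0],"travel":[0,0,0],"jaw":-0.8}]'
```

```text
time: 33.05
ee_pos: [0.511, 0.1639, 0.0653]
tcp_rot: [-89.9, -0.1, -4.0]
wrist_force: [1.2, 0.7, 6.1]
opening: 0.0161
```

```bash
python3 -m jog '[{"rotation":[0,0,0],"travel":[0,0,0.4],"jaw":-0.62},{"rotation":[0,0,0],"travel":[0,0,0],"jaw":-0.58},{"rotation":[0,0,0],"travel":[0,0,0],"jaw":-0.5},{"rotation":[0,0,0],"travel":[0,0,0],"jaw":-0.3},{"rotation":[0,0,0],"travel":[0,0,0],"jaw":-0.1},{"rotation":[0,0,0],"travel":[0,0,0],"jaw":0}]'; python3 look.py zc side,100,210,230,350,6
```

```text
time: 33.8
ee_pos: [0.5107, 0.1638, 0.0653]
tcp_rot: [-89.9, -0.0, -4.0]
wrist_force: [0.1, -0.1, 0.1]
opening: 0.0426
```

View pics/zc_side.png

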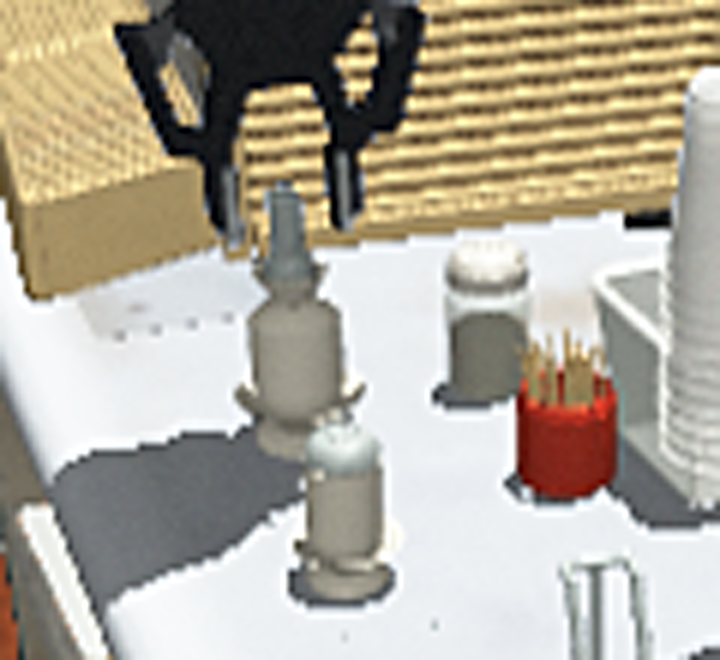

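```bash
python3 -m jog '[{"rotation":[0,0,0],"travel":[0,0,10],"jaw":0.1},{"rotation":[0,0,0],"travel":[0,0,30],"jaw":0.1},{"rotation":[0,0,0],"travel":[0,0,40],"jaw":0.1},{"rotation":[0,0,0],"travel":[-40,-20,30],"jaw":0.1},{"rotation":[0,0,0],"travel":[-50,-30,20],"jaw":0.1},{"rotation":[0,0,0],"travel":[-50,-40,0],"jaw":0.1},{"rotation":[0,0,0],"travel":[-30,-40,0],"jaw":0.1},{"rotation":[0,0,0],"travel":[0,0,0],"jaw":0.1}]'; python3 look.py zd side,100,210,230,350,6 top,180,260,180,280,7;python3 - <<'E'
from ov import *
it=[("large_cruet",[.511,.164,.009]),("stopper",[.511,.164,.0755]),("small_cruet",[.4938,.0335,.009]),("large_stand",[.511,.1637,0]),("small_stand",[.4938,.0337,0])]
overlay("side","pics/zd_side_full.png",it,(100,210,230,350),6,"pics/o9.png")
overlay("top","pics/zd_top_full.png",it,(180,260,180,280),7,"pics/o10.png")
E
```

```text
time: 34.85
ee_pos: [0.3407, 0.0332, 0.197]
tcp_rot: [-89.9, -0.2, -4.2]
wrist_force: [0.9, 0.2, 0.4]
opening: 0.0472
```

View pics/zd_side.png

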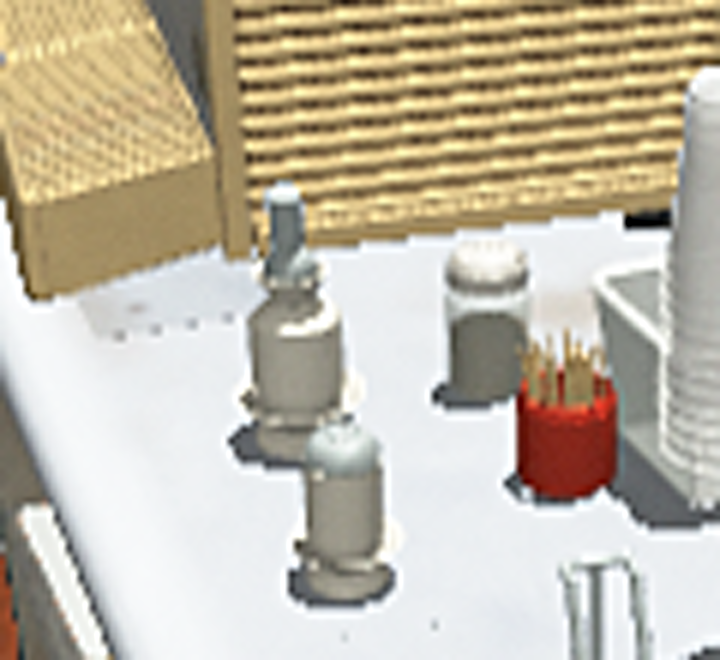

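View pics/o9.png

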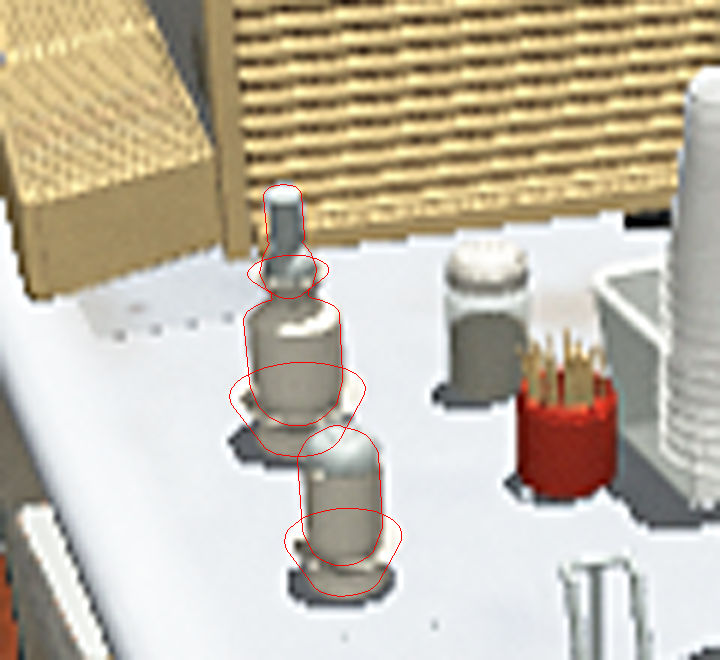

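View pics/o10.png

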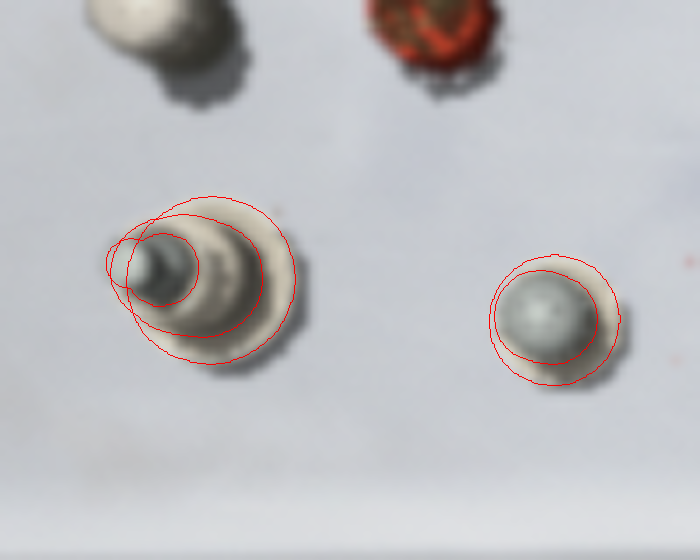

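View pics/zd_side_full.png

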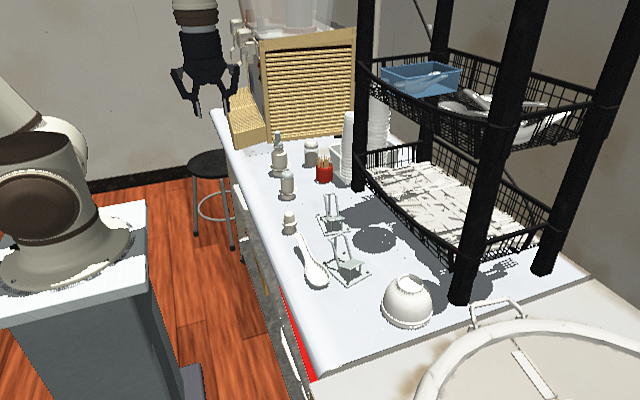

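```bash
python3 -c "
from workcell import bot
o=bot.get_obs();print(o['time'],o['qd'].round(2));bot.job_done()"
```

```text
34.95 [ 1.31  1.82  0.43 -0.28  0.02  0.15]
the job is handed in; nothing more can be done
```

The job is done and was handed in at about 35 s. I lifted each cruet out of its rack by its free flanks and set it upright in its own stand. The stopper then went knob up into the large cruet's mouth.

**Last checks:** in both cameras, the outlines of both cruets and the stopper match upright, seated poses to about 2 mm. The stands are where they started, and nothing else appears moved. At each placing the wrist force rose only to about 14 N or less before I opened the jaws.

**What disagreed:** the reported TCP lay about 40–45 mm beyond the finger tips seen in the pictures, so I set the grasp heights by eye. The placing contacts agreed with this to about 1 mm. Some top-view network hits were wrong at the start (stopper and spout), as was one for the stopper from the side later; I did not use them.

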